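Set up and load the block drying stand

ROBOT

A 6-joint arm with a two-finger parallel gripper is mounted at the origin on the work surface; the furniture and walls round the work are solid. World frame = base frame: x ahead of the robot, y to its left, z up, the work surface at z = 0. Lengths are in m, angles in rad, forces in N, time in s.
With the tool pointing down it reaches from about 0.3 to 0.775 m from the base axis. Payload 14.6 kg.
Tool frame: the origin (TCP) lies on the mounting face of the last link; the fingertips stand 199 mm ahead of it and the grasp point (between the pads) lies 180 mm ahead of it; z points along the fingers, y is the line along which they close (so a half turn about z gives the same grasp; the last joint's range is limited). The gripper opens to 94 mm and grips with 3 to 60 N. Pads are 16 mm wide; open, the fingers measure 119 mm over their backs; the gripper's body (75 mm by 177 mm) begins 78 mm behind the grasp point.
Start: joints at [-1.179, 0.3, 1.521, -0, 1.321, -0.067], TCP at [0.244, -0.493, 0.405] pointing down, gripper open.
Joint ranges: [-3.03, 3.03], [-0.79, 2.21], [0.23, 2.52], [-1.04, 4.18], [0, 3.07], [-2.55, 2.55]. Speed limits (rad/s): [2.22, 2.22, 2.57, 3.14, 3.14, 3.14].

INTERFACE

Orientations are given as [roll, pitch, yaw] about the fixed x, y, z axes, in that order (R = Rz(yaw) Ry(pitch) Rx(roll)).
In Python, from station import get_obs, camera, hand_in gives the robot as it stands.
- The arm moves only by the tool apply_moves, never from a script. Its argument "increments" is a list of rows, each an object of numbers: "tx", "ty", "tz": the shift along the tool's x, y, z as a fraction of full scale; "ax", "ay", "az": the turn, a rotation vector about the tool's x, y, z as a fraction of full scale. In form: [{"tx": .., "ty": .., "tz": .., "ax": .., "ay": .., "az": ..}, ...]. A call has 1 to 12 rows; each row shifts and turns the commanded pose from where the row before left it, along the tool's axes as they then stand; what a row does not reach is not made up. Full scale, the value 1, is 30 mm for a shift and 5 degrees for a turn. A row lasts 1/8 s, in which the tool goes at most 62.5 mm and 10.7 degrees, less where a joint would pass 70% of its speed; a pose out of reach is approached as far as the arm can. A call with a number of a shift or a turn outside -1 to 1 is refused whole. A call with a gripper value outside its range is refused whole. "jaw" is the closure, from 0 (fully open) to 1 (shut), set as the call begins (left out, the last holds). The fingers move at their own pace and stop on an object; "force" is the grip in N (left out, the last holds). Time passes only in rows, so rows that do not move let the fingers close. It gives the time, the measured TCP pose, the force, the opening and the grip force at its end, in the units of the state.
- get_obs(): the state, without advancing time (a new reading comes with each control period).
- camera(name): name is "side" or "top"; returns a dict with "pixels" (400x640x3 uint8, red, green, blue), "camera_matrix" (3x3 intrinsics, pixels), "dist" ([k1, k2, p1, p2, k3] as OpenCV has them; the pictures are not rectified), "R" (3x3) and "t" (3): a world point X has camera coordinates R X + t. Camera axes: x right, y down, z forward; pixel columns grow to the right and rows downward; lengths in m; the calibration is good to about 2 mm. A picture is of the moment at which its call begins. There is no depth.
- hand_in(): hands the job in; it is judged then, once.
The state is a dict: "time_s": time; "qpos": joint angles; "joint_vel": joint speeds; "tau": joint torques, N m; "ee_pos": TCP position; "eef_rot": TCP orientation; "force": force on the tool from outside, world axes, zero at the start; "moment": the same for the moment, N m; "grip_width": finger opening in m; "grip_force": force on a finger pad.
Only numpy, scipy, OpenCV 4.12 (cv2) and the standard library are available. Lean on these libraries where they do the work, as an engineer would, in place of code of your own. Each camera call takes 0.05 s, during which the arm holds its last target. There are 200 camera calls.

TASK

Get the drying stand going for this batch: first put the tape measure that stands in the way into the steel tray, then swing the stand's wire support down and out until it seats at its stop. Lay every pine block squarely across the ledge and the support bar, pointing front to back, with a clear finger's width (20 mm or so) between neighbours, and last, with all of them on, roll the thumbwheel on top with a fingertip to the left until the yellow line on its rim comes up and lines up with the red set mark. Leave the bottle, the screw carton and the plane alone.

Things in the scene. Friction and masses are not known exactly. Their poses are not given: they have to be found in the camera images.
- stand: Blue and grey drying stand, fixed: console 100 x 270 x 100 mm high, with an aluminium front ledge 30 mm deep, top 60 mm above the bench. Origin on the bench below the middle of the console's front face; x from ledge to the back, y left along the ledge, z up. Console fills x 0 to 100 mm, ledge x -30 to 0. On top: thumbwheel slot with a red mark beside it.
- bail (a joint): Wire support: a U of 10 mm steel rod, 284 mm wide, hinged at the ledge's ends on a line at stand x -18, z 55 mm. Rad: 0 = upright before the console; swings forward and down to 1.57 = level at its stop, bar top 60 mm above the bench. Stays where left (1.5 N at the bar); from 1.1 to 1.5 it rides over a sprung ball (about 3 N more) that then holds it at the stop.
- support_bar (a point): Middle of the wire support's 10 mm round cross bar, 78 mm from the hinge line; the bar runs along the stand's y. When swung out it lies at stand x -96 mm, z 55 mm.
- thumbwheel (a joint): Angle of the thumbwheel in rad, 0 to 2.8 (stops at both ends). It grows as the wheel's top is rolled towards the stand's +y (left). The yellow line is at the very top at 2.0 and starts 1 to 2 rad before that, out of sight below the panel at the slot's -y end.
- wheel_top (a point): Top of the thumbwheel at rest, 12 mm above the panel, 112 mm above the bench. Black ribbed wheel, 56 mm diameter, 14 mm wide, axle along stand x; 12 mm of it stands out of an 18 x 52 mm slot. Sprung: yields down up to 6 mm, 2.4 N to start plus 1.2 N per mm. Turns with 0.8 N at the rim, stays where left; a fingertip pressed 3 mm down and moved along stand y rolls it.
- dial_line (a point): Middle of the one yellow line (5 mm wide) across the black rim of the thumbwheel, 28 mm from the axle; it turns with the wheel and can be seen only when near the top.
- set_mark_tip (a point): Tip of the red set mark, a 6 mm wide upright tab, 10 mm high, on the panel at the back edge of the slot, up to 9 mm left or right of the wheel's middle. It cannot be moved in a run; its x, y, z axes are those of the stand.
- tape: Black and yellow tape measure, 54 x 84 x 74 mm high, 0.28 kg, standing on its base in front of the ledge, where the wire support has to come down. Origin at the middle of its underside, z up, y along its 84 mm length; its body, to be gripped, is about 44 mm thick across x, from x -24 to +20 mm.
- tape_mid (a point): Centre of the tape measure's body, 37 mm above its underside, 2 mm from its origin towards -x; axes as those of the tape measure.
- tray: Shallow grey steel tray, fixed, 105 mm (x) x 175 mm (y), rim 10 mm high, floor 2 mm. Origin at the middle of its underside.
- block_a_mid (a point): Centre of a bare pine block, 28 mm (x) x 105 mm (y) x 45 mm (z), 60 g, at first standing on the bench on its 28 mm edge. All blocks are alike; three or four of them are there (None if absent).
- block_b_mid (a point): Centre of a bare pine block, 28 mm (x) x 105 mm (y) x 45 mm (z), 60 g, at first standing on the bench on its 28 mm edge. All blocks are alike; three or four of them are there (None if absent).
- block_c_mid (a point): Centre of a bare pine block, 28 mm (x) x 105 mm (y) x 45 mm (z), 60 g, at first standing on the bench on its 28 mm edge. All blocks are alike; three or four of them are there (None if absent).
- block_d_mid (a point): Centre of a bare pine block, 28 mm (x) x 105 mm (y) x 45 mm (z), 60 g, at first standing on the bench on its 28 mm edge. All blocks are alike; three or four of them are there (None if absent).
- bottle: Clear plastic bottle, 65 mm diameter, 210 mm high, upright. Origin under its centre. To be left alone.
- screw_carton: Red open carton of screws, 100 x 87 x 52 mm. Origin under its centre. To be left alone.
- plane: Black block plane, 50 x 170 x 48 mm. Origin under its centre. To be left alone.
Mind the look-alikes: they are no part of the job. Leave any black look-alike of the part that bears block_d_mid alone. Leave any blue or green look-alike of the part that bears block_a_mid alone.

How it is judged:
On the way, in this order (a step that is already met when the one before it is completed fails the run):
1. the tape measure is in the steel tray (x of tape_mid in the frame of tray between -0.042 and 0.042 m and y of tape_mid in the frame of tray between -0.07 and 0.07 m and z of tape_mid in the frame of tray between 0.005 and 0.06 m), for 0.2 s.
2. the wire support is swung out and seated (value of joint bail above 1.48 rad), for 0.2 s.
3. every block lies across ledge and support bar, apart from its neighbours (x of block_a_mid in the frame of stand between -0.085 and -0.045 m and y of block_a_mid in the frame of stand between -0.125 and 0.125 m and z of block_a_mid in the frame of stand between 0.069 and 0.089 m and angle between the y axis of each of block_a_mid, block_b_mid, block_c_mid, block_d_mid and the x axis of stand, either way round below 0.2 rad and x of block_b_mid in the frame of stand between -0.085 and -0.045 m and y of block_b_mid in the frame of stand between -0.125 and 0.125 m and z of block_b_mid in the frame of stand between 0.069 and 0.089 m and x of block_c_mid in the frame of stand between -0.085 and -0.045 m and y of block_c_mid in the frame of stand between -0.125 and 0.125 m and z of block_c_mid in the frame of stand between 0.069 and 0.089 m and x of block_d_mid in the frame of stand between -0.085 and -0.045 m and y of block_d_mid in the frame of stand between -0.125 and 0.125 m and z of block_d_mid in the frame of stand between 0.069 and 0.089 m and horizontal distance between block_a_mid and block_b_mid above 0.042 m and horizontal distance between each of block_a_mid, block_b_mid and block_c_mid above 0.042 m and horizontal distance between each of block_a_mid, block_b_mid, block_c_mid and block_d_mid above 0.042 m and value of joint bail above 1.48 rad), for 0.2 s.
4. the thumbwheel is rolled until its yellow line, on top, lines up with the red mark (y of dial_line in the frame of set_mark_tip between -0.004 and 0.004 m and z of dial_line in the frame of stand above 0.104 m), for 0.2 s.
At the end, for the whole second after the job is handed in: Tape measure in the tray (middle within 42 x 70 mm); support at 1.48 rad or more; every block level across ledge and bar, within 0.2 rad of front to back, centre at stand x -85 to -45 mm, y within 125 mm, centres 42 mm or more apart; yellow line up top, within 4 mm of the red mark (all of step 1 and all of step 3 and all of step 4 and linear speed of tape below 0.02 m/s); the robot touches nothing.
It fails at once if the bottle is shifted by more than 30 mm (distance of bottle from where it was at the start of the episode above 0.03 m).
It fails at once if the screw carton is shifted by more than 30 mm (distance of screw_carton from where it was at the start of the episode above 0.03 m).
It fails at once if the block plane is shifted by more than 30 mm (distance of plane from where it was at the start of the episode above 0.03 m).
Of block_a, block_b, block_c, block_d only 3 to 4 are there at a start; the rules pass over those that are not, and their reading is None.
At some moment in a run one of tape may be knocked a few centimetres aside while the robot is not near it.
Once in a run the grip may slacken for a moment while it holds something.
It also fails if it takes over 210 s, if anything falls off the work surface, if the arm or the gripper's body presses on something with over 40 N, if the wrist force passes 120 N, or if a joint passes its speed limit or range.

## Working session

There is one attempt and no reset: what is moved stays moved. The work goes in short steps, Python scripts to look and compute and a tool call to move; the robot and the scene stay as the last step left them, time stands still between calls to the robot, and variables do not carry over. Pictures are saved under pics/ and viewed, at most 14 in all, crops included, and the job is handed in when it is done.

Besides the shell and the picture viewer there is one more tool, called after "Call:" by a JSON object that holds its "method" and its "body". apply_moves: Moves the arm, as the interface text tells. Its arguments: {"type":"object","properties":{"increments":{"type":"array"},"jaw":{"type":"number"},"force":{"type":"number"}},"required":["increments"]}

```bash
mkdir -p pics; ls; cat > h.py <<'E'
import numpy as np, cv2
from station import get_obs, camera
def snap(n,f=None):
    c=camera(n); im=cv2.cvtColor(c["pixels"],cv2.COLOR_RGB2BGR)
    np.savez(f"{n}.npz",**{k:np.array(v) for k,v in c.items()})
    if f: cv2.imwrite(f"pics/{f}.png",im)
    return c
def load(n): return dict(np.load(f"{n}.npz"))
def ray(c,uv):
    p=cv2.undistortPoints(np.array([[uv]],float),c["camera_matrix"],c["dist"])[0,0]
    R=np.array(c["R"]); t=np.array(c["t"])
    return -R.T@t, R.T@np.array([p[0],p[1],1.])
def onz(c,uv,z):
    o,d=ray(c,uv); return o+d*(z-o[2])/d[2]
def proj(c,X):
    R=np.array(c["R"]); 
    return cv2.projectPoints(np.array(X,float).reshape(-1,1,3),cv2.Rodrigues(R)[0],np.array(c["t"],float),c["camera_matrix"],c["dist"])[0][:,0]
E
python3 - <<'E'
from h import *
for n in("top","side"):
    c=snap(n,n+"0"); print(n,c["camera_matrix"],-np.array(c["R"]).T@c["t"],np.array(c["R"]).round(2).tolist())
print(get_obs())
E
```

```text
pics
top [[361.79256645   0.         324.58810345]
 [  0.         361.79256645 194.55511114]
 [  0.           0.           1.        ]] [0.385153   0.03022072 1.09370756] [[0.03, -1.0, -0.03], [-0.99, -0.02, -0.17], [0.17, 0.04, -0.98]]
side [[413.93213916   0.         330.49425597]
 [  0.         413.93213916 195.73334447]
 [  0.           0.           1.        ]] [0.25769233 0.83882101 0.79675033] [[-0.94, -0.33, -0.01], [-0.21, 0.62, -0.76], [0.26, -0.72, -0.65]]
{'time_s': 0.1, 'qpos': array([-1.17859321e+00,  3.00415609e-01,  1.52151511e+00, -1.08328907e-05,
        1.32073737e+00, -6.66169922e-02]), 'joint_vel': array([ 1.46109588e-03, -5.92586708e-04, -1.26461076e-03,  3.82243814e-04,
        5.20957094e-05, -5.66777562e-04]), 'tau': array([ 1.07043561e-03, -5.32642722e+01, -3.53285050e+01,  7.09787384e-02,
        2.35055108e-02, -4.62749676e-05]), 'ee_pos': array([ 0.24356628, -0.49309377,  0.40414457]), 'eef_rot': array([-3.14051890e+00, -6.11196276e-05,  4.58822760e-01]), 'force': array([ 0.21033803,  0.23328339, -0.70546191]), 'moment': array([-0.04305905, -0.00666601, -0.01326493]), 'grip_force': 0.0, 'grip_width': 0.09416391710341616}
```

View pics/top0.png

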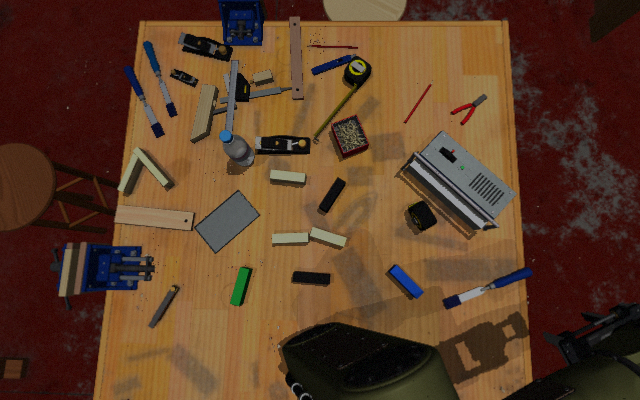

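View pics/side0.png

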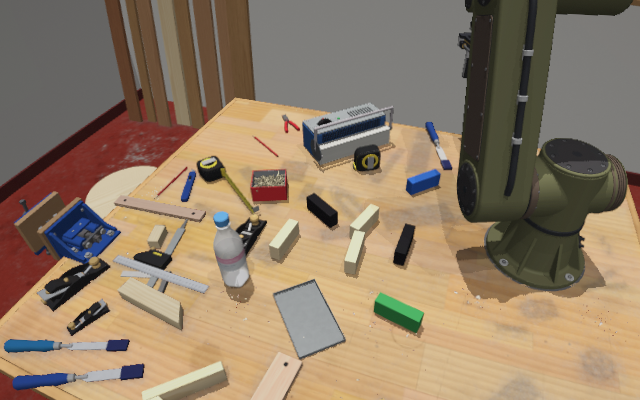

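The top view shows the stand at about (460,180), tape measure at (422,216), tray at (227,222), and three pale blocks at (288,178), (291,239) and (327,238). The blue, green and black blocks are look-alikes. The side view agrees, with the wire bail upright in front of the console.

```bash
python3 - <<'E'
from h import *
c=load("top"); im=cv2.cvtColor(c["pixels"],cv2.COLOR_RGB2BGR); hsv=cv2.cvtColor(im,cv2.COLOR_BGR2HSV)
for p in [(288,178),(291,239),(327,238),(227,222),(300,178),(288,200),(470,170),(450,200)]: print(p,hsv[p[1],p[0]],end=' ')
print()
def rect(mask,z,name,amin=100):
    cs,_=cv2.findContours(mask,cv2.RETR_EXTERNAL,cv2.CHAIN_APPROX_NONE)
    for k in cs:
        if cv2.contourArea(k)<amin: continue
        W=np.array([onz(c,p[0],z)[:2] for p in k])
        r=cv2.minAreaRect((W*1000).astype(np.float32))
        print(name,k[:,0].mean(0).round(),np.round(r[0]),np.round(r[1]),round(r[2],1))
m=cv2.inRange(hsv,(15,20,150),(40,110,255)); m[:150]=0;m[270:]=0;m[:,:240]=0;m[:,360:]=0
rect(m,.045,"block")
m=cv2.inRange(hsv,(0,0,60),(180,60,140));m[:180]=0;m[260:]=0;m[:,:190]=0;m[:,265:]=0
rect(m,.008,"tray",500)
a=cv2.resize(im[115:245,380:530],None,fx=5,fy=4.6,interpolation=cv2.INTER_CUBIC)[:600]
cv2.imwrite("pics/st.png",a)
s=load("side")
E
```

```text
(288, 178) [ 31  44 155] (291, 239) [ 33  45 153] (327, 238) [ 30  43 154] (227, 222) [90 14 94] (300, 178) [ 34  51 155] (288, 200) [ 16 148 141] (470, 170) [ 85  14 109] (450, 200) [114   9 146] 
block [290. 237.] [439. 169.] [ 26. 102.] 4.0
block [328. 236.] [444.  59.] [101.  25.] 73.5
block [287. 175.] [622. 184.] [102.  25.] 84.8
tray [227. 220.] [487. 369.] [104. 172.] 43.0
```

View pics/st.png

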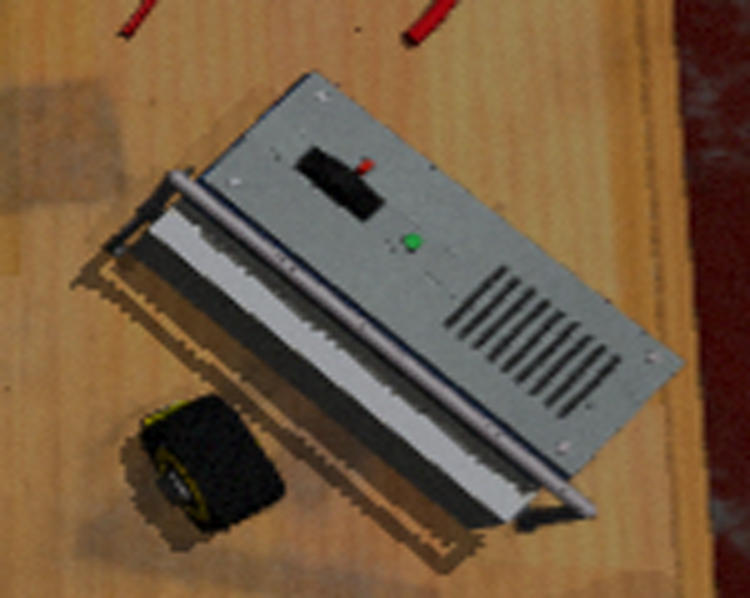

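```bash
python3 - <<'E'
from h import *
c=load("top"); im=cv2.cvtColor(c["pixels"],cv2.COLOR_RGB2BGR); hsv=cv2.cvtColor(im,cv2.COLOR_BGR2HSV)
cr=lambda u,v:(380+u/5-.4,115+v/4.6-.4)
P=[onz(c,cr(*p),.1)[:2] for p in [(313,70),(683,362),(205,178),(570,472)]]
BL,BR,FL,FR=P
print(np.round(P,4)); print("width",np.linalg.norm(BL-BR),np.linalg.norm(FL-FR),"depth",np.linalg.norm(BL-FL),np.linalg.norm(BR-FR))
yd=(BL-BR+FL-FR); yaw=np.arctan2(-yd[0],yd[1]); O=sum(P)/4
xs=np.array([np.cos(yaw),np.sin(yaw)]); ys=np.array([-xs[1],xs[0]])
print("yaw",yaw,"origin",O-.05*xs)
O=O-.05*xs
for n,uv,z in [("wheelmid",(340,183),.112),("wheelL",(312,155),.1),("wheelR",(372,212),.1),("redmark",(367,164),.11),("ledgeFL",(150,232),.06),("ledgeFR",(508,522),.06),("barL",(175,177),.133),("barR",(590,512),.133)]:
    w=onz(c,cr(*uv),z)[:2]; print(n,w.round(4),(w-O)@xs,(w-O)@ys)
for u,v in [(145,430),(210,530),(218,395),(285,490)]:
    w=onz(c,cr(u,v),.06)[:2]; print("tape",w.round(4),(w-O)@xs,(w-O)@ys)
s=load("side"); a=s["pixels"][...,::-1]
cv2.imwrite("pics/s2.png",cv2.resize(a[90:200,285:405],None,fx=6,fy=5.4,interpolation=cv2.INTER_CUBIC))
E
```

```text
[[ 0.7501 -0.2609]
 [ 0.5706 -0.4555]
 [ 0.68   -0.1988]
 [ 0.5035 -0.3913]]
width 0.26476863067026957 0.26126408342225926 depth 0.09361830708726276 0.09287914245911508
yaw -0.7435740129244028 origin [ 0.58923426 -0.29276312]
wheelmid [ 0.6745 -0.2701] 0.047398965222858 0.07438369799321685
wheelL [ 0.6955 -0.2587] 0.055213425844659346 0.09699324350314026
wheelR [ 0.66   -0.2909] 0.05082169416680648 0.04930927064374215
redmark [ 0.6872 -0.2859] 0.06747115452945643 0.07134664024175423
ledgeFL [ 0.6559 -0.1755] -0.030267022363492654 0.13146075485678066
ledgeFR [ 0.4767 -0.3724] -0.02888376501324423 -0.13478219592437807
barL [ 0.6706 -0.175 ] -0.019843602040282435 0.14178941149885255
barR [ 0.4769 -0.3864] -0.019308764088237555 -0.1449069474954665
tape [ 0.5292 -0.1709] -0.12671205968574367 0.04904587514401442
tape [ 0.468  -0.2065] -0.1476865483552542 -0.018571487161875587
tape [ 0.552  -0.2127] -0.08159474975675876 0.0337709129322997
tape [ 0.4935 -0.249 ] -0.10002892128606959 -0.03258839643573519
```

View pics/s2.png

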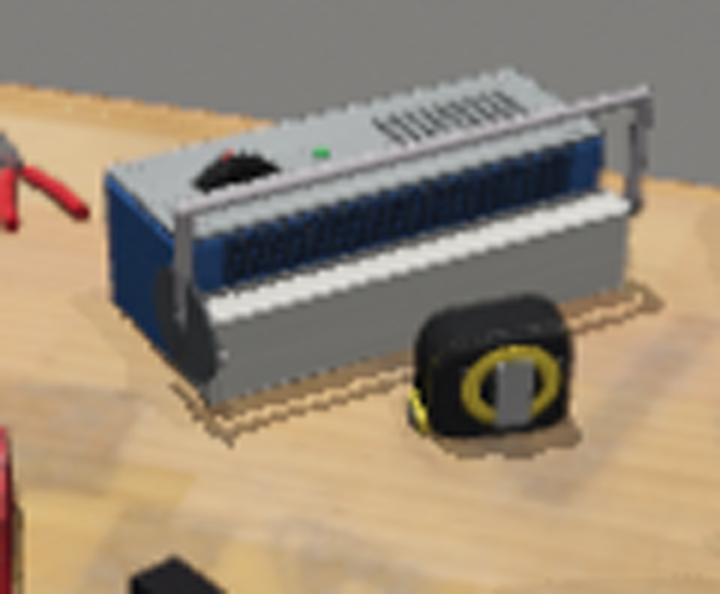

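The side crop shows the tape measure with its disc face towards the camera, clear of the ledge; the bail is upright and the red mark sits behind the wheel. The console and ledge sizes match, so I'll write a planner and start moving.

```bash
cat > plan.py <<'E'
import sys, numpy as np, math
from scipy.spatial.transform import Rotation as Ro
from station import get_obs
O=np.array([.58923,-.29276]); YAW=-.7436
xs=np.array([math.cos(YAW),math.sin(YAW)]); ys=np.array([-xs[1],xs[0]])
def st(x,y): return O+x*xs+y*ys
def plan(way):
    """way: list of (grasp x,y,z,yaw,N); prints one row per segment, to be repeated N times"""
    o=get_obs(); p=np.array(o["ee_pos"])-[0,0,.18]; yaw=o["eef_rot"][2]
    print("now grasp",p.round(4),"rot",np.round(o["eef_rot"],3),"t",round(o["time_s"],1),"w",round(o["grip_width"],4))
    for x,y,z,yw,N in way:
        dy=(yw-yaw+math.pi)%(2*math.pi)-math.pi
        M=np.zeros((2,2))
        for k in range(N):
            a=yaw+dy*k/N; M+=[[math.cos(a),math.sin(a)],[math.sin(a),-math.cos(a)]]
        d=np.linalg.solve(M,[x-p[0],y-p[1]]) if 0 else None
        M=np.zeros((2,2))
        for k in range(N):
            a=yaw+dy*k/N; M+=np.array([[math.cos(a),math.sin(a)],[math.sin(a),-math.cos(a)]])
        d=np.linalg.solve(M,[x-p[0],y-p[1]])
        v=[d[0]/.03,d[1]/.03,-(z-p[2])/N/.03,-dy/N/math.radians(5)]
        print(f"N={N} tx {v[0]:.3f} ty {v[1]:.3f} tz {v[2]:.3f} az {v[3]:.3f}", "TOO BIG" if max(map(abs,v))>1 else "")
        p=np.array([x,y,z]); yaw=yw
E
sed -i '/if 0 else None/d' plan.py
python3 - <<'E'
from plan import *
plan([(.511,-.210,.19,.542,12),(.511,-.21,.062,.542,5)])
from h import *
c=load("top"); print("bottle cap",onz(c,(226,136),.21),"base",onz(c,(243,160),.0))
E
```

```text
now grasp [ 0.2436 -0.4931  0.2241] rot [-3.141 -0.     0.459] t 0.1 w 0.0942
N=12 tx 1.028 ty -0.337 tz 0.095 az -0.079 TOO BIG
N=5 tx 0.000 ty -0.000 tz 0.853 az -0.000 
bottle cap [0.68578808 0.32255961 0.21      ] base [0.67925595 0.33233592 0.        ]
```

Call:
{"method": "apply_moves", "body": {"increments": [{"tx": 1,"ty": -0.337,"tz": 0.095,"az": -0.079},{"tx": 1,"ty": -0.337,"tz": 0.095,"az": -0.079},{"tx": 1,"ty": -0.337,"tz": 0.095,"az": -0.079},{"tx": 1,"ty": -0.337,"tz": 0.095,"az": -0.079},{"tx": 1,"ty": -0.337,"tz": 0.095,"az": -0.079},{"tx": 1,"ty": -0.337,"tz": 0.095,"az": -0.079},{"tx": 1,"ty": -0.337,"tz": 0.095,"az": -0.079},{"tx": 1,"ty": -0.337,"tz": 0.095,"az": -0.079},{"tx": 1,"ty": -0.337,"tz": 0.095,"az": -0.079},{"tx": 1,"ty": -0.337,"tz": 0.095,"az": -0.079},{"tx": 1,"ty": -0.337,"tz": 0.095,"az": -0.079},{"tx": 1,"ty": -0.337,"tz": 0.095,"az": -0.079}]}}

```text
schema error: expected keys tx, ty, tz, ax, ay, az
```

```bash
python3 - <<'E'
from plan import *
from h import *
plan([(.511,-.210,.17,.542,2),(.511,-.21,.062,.542,4)])
s=snap("side"); old=cv2.imread("pics/side0.png")
a=s["pixels"][...,::-1]
cv2.imwrite("pics/s3.png",cv2.resize(a[90:240,280:440],None,fx=4,fy=4))
d=cv2.absdiff(a,old)[145:175,352:386].sum(2); print("changed tape px",(d>60).mean())
E
```

```text
now grasp [ 0.2436 -0.4931  0.2241] rot [-3.141 -0.     0.459] t 0.1 w 0.0942
N=2 tx 6.133 ty -2.130 tz 0.902 az -0.477 TOO BIG
N=4 tx 0.000 ty -0.000 tz 0.900 az -0.000 
changed tape px 0.004901960784313725
```

View pics/s3.png

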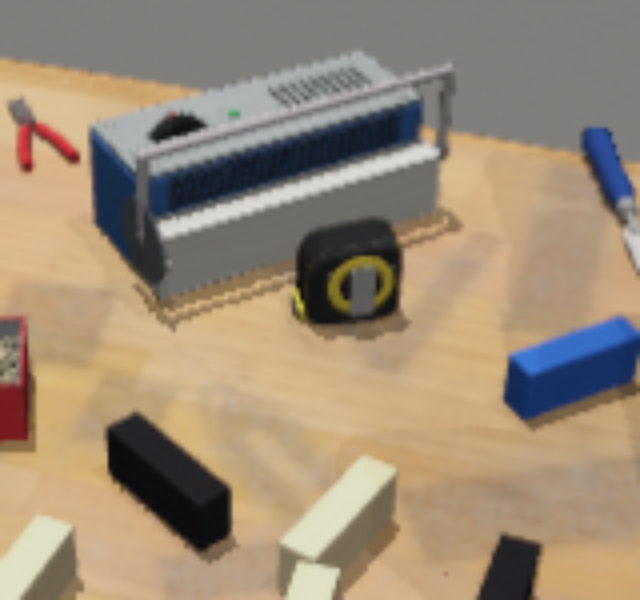

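The call was refused because every row needs all six keys. The picture shows an unchanged scene with the tape where it was.

Call:
{"method": "apply_moves", "body": {"increments": [{"tx": 1,"ty": -0.337,"tz": 0.095,"ax": 0,"ay": 0,"az": -0.079},{"tx": 1,"ty": -0.337,"tz": 0.095,"ax": 0,"ay": 0,"az": -0.079},{"tx": 1,"ty": -0.337,"tz": 0.095,"ax": 0,"ay": 0,"az": -0.079},{"tx": 1,"ty": -0.337,"tz": 0.095,"ax": 0,"ay": 0,"az": -0.079},{"tx": 1,"ty": -0.337,"tz": 0.095,"ax": 0,"ay": 0,"az": -0.079},{"tx": 1,"ty": -0.337,"tz": 0.095,"ax": 0,"ay": 0,"az": -0.079},{"tx": 1,"ty": -0.337,"tz": 0.095,"ax": 0,"ay": 0,"az": -0.079},{"tx": 1,"ty": -0.337,"tz": 0.095,"ax": 0,"ay": 0,"az": -0.079},{"tx": 1,"ty": -0.337,"tz": 0.095,"ax": 0,"ay": 0,"az": -0.079},{"tx": 1,"ty": -0.337,"tz": 0.095,"ax": 0,"ay": 0,"az": -0.079},{"tx": 1,"ty": -0.337,"tz": 0.095,"ax": 0,"ay": 0,"az": -0.079},{"tx": 1,"ty": -0.337,"tz": 0.095,"ax": 0,"ay": 0,"az": -0.079}]}}

```text
time_s: 1.65
ee_pos: [0.5028, -0.2141, 0.3702]
eef_rot: [-3.141, 0.0, 0.542]
force: [-0.2, -1.5, -0.5]
grip_width: 0.0945
grip_force: 0.0
```

```bash
python3 - <<'E'
from plan import *
from h import *
plan([(.511,-.210,.17,.542,2),(.511,-.21,.062,.542,4)])
s=snap("side"); old=cv2.imread("pics/side0.png")
a=s["pixels"][...,::-1]
d=cv2.absdiff(a,old)[145:175,352:386].sum(2); print("changed tape px",(d>60).mean())
m=cv2.inRange(cv2.cvtColor(a,cv2.COLOR_BGR2HSV),(22,120,80),(35,255,255))[140:180,345:390]; print(cv2.moments(m)["m10"]/max(1,cv2.moments(m)["m00"]),cv2.countNonZero(m))
m=cv2.inRange(cv2.cvtColor(old,cv2.COLOR_BGR2HSV),(22,120,80),(35,255,255))[140:180,345:390]; print(cv2.moments(m)["m10"]/max(1,cv2.moments(m)["m00"]),cv2.countNonZero(m))
E
```

```text
now grasp [ 0.5028 -0.2141  0.1902] rot [-3.141  0.     0.542] t 1.6 w 0.0945
N=2 tx 0.153 ty 0.012 tz 0.336 az -0.002 
N=4 tx 0.000 ty -0.000 tz 0.900 az -0.000 
changed tape px 0.13725490196078433
21.875 104
21.766990291262136 103
```

Tape unmoved. Now I'll descend and grip it.

Call:
{"method": "apply_moves", "body": {"increments": [{"tx": 0.15,"ty": 0.01,"tz": 0.34,"ax": 0,"ay": 0,"az": 0},{"tx": 0.15,"ty": 0.01,"tz": 0.34,"ax": 0,"ay": 0,"az": 0},{"tx": 0,"ty": 0,"tz": 0.9,"ax": 0,"ay": 0,"az": 0},{"tx": 0,"ty": 0,"tz": 0.9,"ax": 0,"ay": 0,"az": 0},{"tx": 0,"ty": 0,"tz": 0.9,"ax": 0,"ay": 0,"az": 0},{"tx": 0,"ty": 0,"tz": 0.9,"ax": 0,"ay": 0,"az": 0},{"tx": 0,"ty": 0,"tz": 0,"ax": 0,"ay": 0,"az": 0},{"tx": 0,"ty": 0,"tz": 0,"ax": 0,"ay": 0,"az": 0}]}}

```text
time_s: 2.7
ee_pos: [0.5103, -0.2113, 0.2428]
eef_rot: [3.141, -0.0, 0.541]
force: [0.4, -0.1, 0.7]
grip_width: 0.0941
grip_force: 0.0
```

Call:
{"method": "apply_moves", "body": {"increments": [{"tx": 0,"ty": 0,"tz": 0,"ax": 0,"ay": 0,"az": 0},{"tx": 0,"ty": 0,"tz": 0,"ax": 0,"ay": 0,"az": 0},{"tx": 0,"ty": 0,"tz": 0,"ax": 0,"ay": 0,"az": 0},{"tx": 0,"ty": 0,"tz": 0,"ax": 0,"ay": 0,"az": 0},{"tx": 0,"ty": 0,"tz": 0,"ax": 0,"ay": 0,"az": 0},{"tx": 0,"ty": 0,"tz": 0,"ax": 0,"ay": 0,"az": 0}], "jaw": 1, "force": 35}}

```text
time_s: 3.45
ee_pos: [0.5104, -0.211, 0.2423]
eef_rot: [3.141, -0.0, 0.542]
force: [1.5, -2.6, 1.4]
grip_width: 0.0437
grip_force: 34.8
```

```bash
python3 - <<'E'
from plan import *
plan([(.511,-.210,.17,.542,4),(.487,.08,.17,.64,10),(.487,.369,.17,.75,10),(.487,.369,.068,.75,4)])
E
```

```text
now grasp [ 0.5104 -0.211   0.0623] rot [ 3.141 -0.     0.542] t 3.5 w 0.0437
N=4 tx 0.009 ty -0.005 tz -0.897 az -0.001 
N=10 tx 0.468 ty -0.850 tz -0.000 az -0.112 
N=10 tx 0.613 ty -0.744 tz -0.000 az -0.126 
N=4 tx 0.000 ty -0.000 tz 0.850 az -0.000
```

Call:
{"method": "apply_moves", "body": {"increments": [{"tx": 0,"ty": 0,"tz": -0.7,"ax": 0,"ay": 0,"az": 0},{"tx": 0,"ty": 0,"tz": -0.7,"ax": 0,"ay": 0,"az": 0},{"tx": 0.468,"ty": -0.85,"tz": -0.1,"ax": 0,"ay": 0,"az": -0.112},{"tx": 0.468,"ty": -0.85,"tz": -0.1,"ax": 0,"ay": 0,"az": -0.112},{"tx": 0.468,"ty": -0.85,"tz": -0.1,"ax": 0,"ay": 0,"az": -0.112},{"tx": 0.468,"ty": -0.85,"tz": -0.1,"ax": 0,"ay": 0,"az": -0.112},{"tx": 0.468,"ty": -0.85,"tz": -0.1,"ax": 0,"ay": 0,"az": -0.112},{"tx": 0.468,"ty": -0.85,"tz": -0.1,"ax": 0,"ay": 0,"az": -0.112},{"tx": 0.468,"ty": -0.85,"tz": -0.1,"ax": 0,"ay": 0,"az": -0.112},{"tx": 0.468,"ty": -0.85,"tz": 0,"ax": 0,"ay": 0,"az": -0.112},{"tx": 0.468,"ty": -0.85,"tz": 0,"ax": 0,"ay": 0,"az": -0.112},{"tx": 0.468,"ty": -0.85,"tz": 0,"ax": 0,"ay": 0,"az": -0.112}], "force": 50}}

```text
time_s: 4.95
ee_pos: [0.4859, 0.0801, 0.3047]
eef_rot: [-3.141, 0.001, 0.64]
force: [0.4, -0.4, -2.9]
grip_width: 0.0439
grip_force: 49.7
```

Call:
{"method": "apply_moves", "body": {"increments": [{"tx": 0.613,"ty": -0.744,"tz": 0,"ax": 0,"ay": 0,"az": -0.126},{"tx": 0.613,"ty": -0.744,"tz": 0,"ax": 0,"ay": 0,"az": -0.126},{"tx": 0.613,"ty": -0.744,"tz": 0,"ax": 0,"ay": 0,"az": -0.126},{"tx": 0.613,"ty": -0.744,"tz": 0,"ax": 0,"ay": 0,"az": -0.126},{"tx": 0.613,"ty": -0.744,"tz": 0,"ax": 0,"ay": 0,"az": -0.126},{"tx": 0.613,"ty": -0.744,"tz": 0,"ax": 0,"ay": 0,"az": -0.126},{"tx": 0.613,"ty": -0.744,"tz": 0,"ax": 0,"ay": 0,"az": -0.126},{"tx": 0.613,"ty": -0.744,"tz": 0,"ax": 0,"ay": 0,"az": -0.126},{"tx": 0.613,"ty": -0.744,"tz": 0,"ax": 0,"ay": 0,"az": -0.126},{"tx": 0.613,"ty": -0.744,"tz": 0,"ax": 0,"ay": 0,"az": -0.126}]}}

```text
time_s: 6.2
ee_pos: [0.4861, 0.3691, 0.3044]
eef_rot: [-3.141, 0.002, 0.75]
force: [0.5, -0.5, -2.4]
grip_width: 0.0436
grip_force: 49.7
```

```bash
python3 - <<'E'
from plan import *
plan([(.487,.369,.067,.75,4)])
print(get_obs()["grip_force"])
from h import *
s=snap("side"); cv2.imwrite("pics/s4.png",s["pixels"][100:400,150:500,::-1])
E
```

```text
now grasp [0.4861 0.3691 0.1244] rot [-3.141e+00  2.000e-03  7.500e-01] t 6.2 w 0.0436
N=4 tx 0.005 ty 0.005 tz 0.478 az -0.001 
49.748716643080115
```

View pics/s4.png

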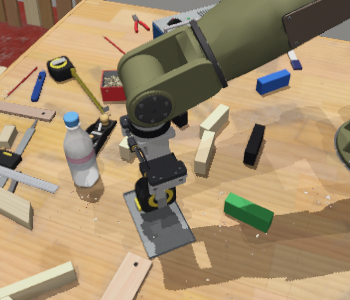

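The tape is held over the tray at crop (160,200). I'll lower it and release, opening just a little so the fingers don't drag.

Call:
{"method": "apply_moves", "body": {"increments": [{"tx": 0,"ty": 0,"tz": 0.48,"ax": 0,"ay": 0,"az": 0},{"tx": 0,"ty": 0,"tz": 0.48,"ax": 0,"ay": 0,"az": 0},{"tx": 0,"ty": 0,"tz": 0.48,"ax": 0,"ay": 0,"az": 0},{"tx": 0,"ty": 0,"tz": 0.48,"ax": 0,"ay": 0,"az": 0},{"tx": 0,"ty": 0,"tz": 0,"ax": 0,"ay": 0,"az": 0},{"tx": 0,"ty": 0,"tz": 0,"ax": 0,"ay": 0,"az": 0}]}}

```text
time_s: 7.0
ee_pos: [0.4866, 0.3682, 0.2478]
eef_rot: [3.142, -0.001, 0.749]
force: [-0.0, -0.6, -3.3]
grip_width: 0.044
grip_force: 49.7
```

Call:
{"method": "apply_moves", "body": {"increments": [{"tx": 0,"ty": 0,"tz": 0,"ax": 0,"ay": 0,"az": 0},{"tx": 0,"ty": 0,"tz": 0,"ax": 0,"ay": 0,"az": 0},{"tx": 0,"ty": 0,"tz": 0,"ax": 0,"ay": 0,"az": 0},{"tx": 0,"ty": 0,"tz": 0,"ax": 0,"ay": 0,"az": 0},{"tx": 0,"ty": 0,"tz": -1,"ax": 0,"ay": 0,"az": 0},{"tx": 0,"ty": 0,"tz": -1,"ax": 0,"ay": 0,"az": 0},{"tx": 0,"ty": 0,"tz": -1,"ax": 0,"ay": 0,"az": 0},{"tx": 0,"ty": 0,"tz": -1,"ax": 0,"ay": 0,"az": 0},{"tx": 0,"ty": 0,"tz": -1,"ax": 0,"ay": 0,"az": 0}], "jaw": 0.2}}

```text
time_s: 8.12
ee_pos: [0.4863, 0.3681, 0.3985]
eef_rot: [3.142, -0.0, 0.749]
force: [0.2, 0.8, 0.1]
grip_width: 0.0752
grip_force: 0.0
```

```bash
python3 - <<'E'
from plan import *
p=st(-.018,0)
plan([(p[0],p[1],.215,.827,22),(p[0],p[1],.138,.827,4)])
E
```

```text
now grasp [0.4863 0.3681 0.2185] rot [ 3.142 -0.     0.749] t 8.1 w 0.0752
N=22 tx -0.600 ty 0.791 tz 0.005 az -0.041 
N=4 tx 0.000 ty 0.000 tz 0.642 az -0.000
```

Call:
{"method": "apply_moves", "body": {"increments": [{"tx": -0.6,"ty": 0.791,"tz": 0,"ax": 0,"ay": 0,"az": -0.041},{"tx": -0.6,"ty": 0.791,"tz": 0,"ax": 0,"ay": 0,"az": -0.041},{"tx": -0.6,"ty": 0.791,"tz": 0,"ax": 0,"ay": 0,"az": -0.041},{"tx": -0.6,"ty": 0.791,"tz": 0,"ax": 0,"ay": 0,"az": -0.041},{"tx": -0.6,"ty": 0.791,"tz": 0,"ax": 0,"ay": 0,"az": -0.041},{"tx": -0.6,"ty": 0.791,"tz": 0,"ax": 0,"ay": 0,"az": -0.041},{"tx": -0.6,"ty": 0.791,"tz": 0,"ax": 0,"ay": 0,"az": -0.041},{"tx": -0.6,"ty": 0.791,"tz": 0,"ax": 0,"ay": 0,"az": -0.041},{"tx": -0.6,"ty": 0.791,"tz": 0,"ax": 0,"ay": 0,"az": -0.041},{"tx": -0.6,"ty": 0.791,"tz": 0,"ax": 0,"ay": 0,"az": -0.041},{"tx": -0.6,"ty": 0.791,"tz": 0,"ax": 0,"ay": 0,"az": -0.041}], "jaw": 0.5}}

```text
time_s: 9.5
ee_pos: [0.5251, 0.0419, 0.3976]
eef_rot: [3.141, -0.0, 0.789]
force: [1.8, -0.4, -0.3]
grip_width: 0.0471
grip_force: 0.0
```

Call:
{"method": "apply_moves", "body": {"increments": [{"tx": -0.6,"ty": 0.791,"tz": 0,"ax": 0,"ay": 0,"az": -0.041},{"tx": -0.6,"ty": 0.791,"tz": 0,"ax": 0,"ay": 0,"az": -0.041},{"tx": -0.6,"ty": 0.791,"tz": 0,"ax": 0,"ay": 0,"az": -0.041},{"tx": -0.6,"ty": 0.791,"tz": 0,"ax": 0,"ay": 0,"az": -0.041},{"tx": -0.6,"ty": 0.791,"tz": 0,"ax": 0,"ay": 0,"az": -0.041},{"tx": -0.6,"ty": 0.791,"tz": 0,"ax": 0,"ay": 0,"az": -0.041},{"tx": -0.6,"ty": 0.791,"tz": 0,"ax": 0,"ay": 0,"az": -0.041},{"tx": -0.6,"ty": 0.791,"tz": 0,"ax": 0,"ay": 0,"az": -0.041},{"tx": -0.6,"ty": 0.791,"tz": 0,"ax": 0,"ay": 0,"az": -0.041},{"tx": -0.6,"ty": 0.791,"tz": 0,"ax": 0,"ay": 0,"az": -0.041},{"tx": -0.6,"ty": 0.791,"tz": 0,"ax": 0,"ay": 0,"az": -0.041}]}}

```text
time_s: 10.88
ee_pos: [0.5765, -0.2817, 0.3975]
eef_rot: [3.142, -0.0, 0.828]
force: [-0.0, 0.7, 0.7]
grip_width: 0.0469
grip_force: 0.0
```

```bash
python3 - <<'E'
from plan import *
from h import *
p=st(-.018,0); plan([(p[0],p[1],.135,.827,4)])
s=snap("side","side5")
im=np.hstack([s["pixels"][220:390,230:400,::-1],s["pixels"][70:240,280:450,::-1]])
cv2.imwrite("pics/s5.png",cv2.resize(im,None,fx=2.2,fy=2.2))
# predicted tape mid in tray
E
```

```text
now grasp [ 0.5765 -0.2817  0.2175] rot [ 3.142 -0.     0.828] t 10.9 w 0.0469
N=4 tx 0.004 ty -0.009 tz 0.688 az 0.003
```

View pics/s5.png

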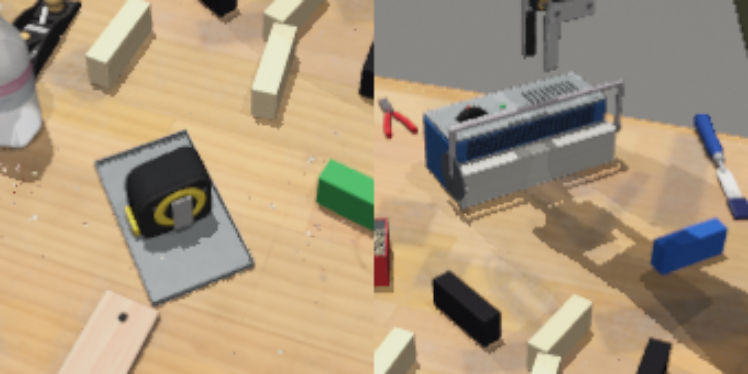

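The tape measure stands in the tray near its middle, and the open gripper is above the upright bail. I'll descend and grip the bar.

Call:
{"method": "apply_moves", "body": {"increments": [{"tx": 0,"ty": 0,"tz": 0.69,"ax": 0,"ay": 0,"az": 0},{"tx": 0,"ty": 0,"tz": 0.69,"ax": 0,"ay": 0,"az": 0},{"tx": 0,"ty": 0,"tz": 0.69,"ax": 0,"ay": 0,"az": 0},{"tx": 0,"ty": 0,"tz": 0.69,"ax": 0,"ay": 0,"az": 0},{"tx": 0,"ty": 0,"tz": 0,"ax": 0,"ay": 0,"az": 0}]}}

```text
time_s: 11.55
ee_pos: [0.5763, -0.2804, 0.3133]
eef_rot: [-3.139, 0.001, 0.828]
force: [-0.6, -0.2, 0.0]
grip_width: 0.0467
grip_force: 0.0
```

Call:
{"method": "apply_moves", "body": {"increments": [{"tx": 0,"ty": 0,"tz": 0,"ax": 0,"ay": 0,"az": 0},{"tx": 0,"ty": 0,"tz": 0,"ax": 0,"ay": 0,"az": 0},{"tx": 0,"ty": 0,"tz": 0,"ax": 0,"ay": 0,"az": 0},{"tx": 0,"ty": 0,"tz": 0,"ax": 0,"ay": 0,"az": 0},{"tx": 0,"ty": 0,"tz": 0,"ax": 0,"ay": 0,"az": 0},{"tx": 0,"ty": 0,"tz": 0,"ax": 0,"ay": 0,"az": 0}], "jaw": 1, "force": 25}}

```text
time_s: 12.3
ee_pos: [0.5761, -0.2802, 0.3149]
eef_rot: [-3.139, 0.0, 0.828]
force: [-9.2, 6.1, 5.3]
grip_width: 0.009
grip_force: 25.0
```

```bash
python3 - <<'E'
from plan import *
o=get_obs(); p=np.array(o["ee_pos"])-[0,0,.18]; print(p, (p[:2]-O)@xs,(p[:2]-O)@ys,o["force"],o["grip_width"])
r=.078
th=np.linspace(0,1.6,17)
for a,b in zip(th[:-1],th[1:]):
    print(round(b,2),"ty(stand+x) %.3f tz %.3f"%(-r*(np.sin(b)-np.sin(a))/.03, r*(np.cos(a)-np.cos(b))/.03))
E
```

```text
[ 0.57610008 -0.28023094  0.13488271] -0.018145544908318236 0.0003336532099335365 [-9.18159172  6.06746728  5.25452966] 0.009024662679603355
0.1 ty(stand+x) -0.260 tz 0.013
0.2 ty(stand+x) -0.257 tz 0.039
0.3 ty(stand+x) -0.252 tz 0.064
0.4 ty(stand+x) -0.244 tz 0.089
0.5 ty(stand+x) -0.234 tz 0.113
0.6 ty(stand+x) -0.222 tz 0.136
0.7 ty(stand+x) -0.207 tz 0.157
0.8 ty(stand+x) -0.190 tz 0.177
0.9 ty(stand+x) -0.172 tz 0.195
1.0 ty(stand+x) -0.151 tz 0.211
1.1 ty(stand+x) -0.129 tz 0.225
1.2 ty(stand+x) -0.106 tz 0.237
1.3 ty(stand+x) -0.082 tz 0.247
1.4 ty(stand+x) -0.057 tz 0.254
1.5 ty(stand+x) -0.031 tz 0.258
1.6 ty(stand+x) -0.005 tz 0.260
```

Call:
{"method": "apply_moves", "body": {"increments": [{"tx": 0,"ty": -0.26,"tz": 0.013,"ax": 0,"ay": 0,"az": 0},{"tx": 0,"ty": -0.257,"tz": 0.039,"ax": 0,"ay": 0,"az": 0},{"tx": 0,"ty": -0.252,"tz": 0.064,"ax": 0,"ay": 0,"az": 0},{"tx": 0,"ty": -0.244,"tz": 0.089,"ax": 0,"ay": 0,"az": 0},{"tx": 0,"ty": -0.234,"tz": 0.113,"ax": 0,"ay": 0,"az": 0},{"tx": 0,"ty": -0.222,"tz": 0.136,"ax": 0,"ay": 0,"az": 0},{"tx": 0,"ty": -0.207,"tz": 0.157,"ax": 0,"ay": 0,"az": 0},{"tx": 0,"ty": -0.19,"tz": 0.177,"ax": 0,"ay": 0,"az": 0}]}}

```text
time_s: 13.3
ee_pos: [0.5349, -0.2425, 0.2906]
eef_rot: [-3.141, -0.0, 0.828]
force: [5.1, -0.2, 0.5]
grip_width: 0.0091
grip_force: 25.0
```

Call:
{"method": "apply_moves", "body": {"increments": [{"tx": 0,"ty": -0.172,"tz": 0.195,"ax": 0,"ay": 0,"az": 0},{"tx": 0,"ty": -0.151,"tz": 0.211,"ax": 0,"ay": 0,"az": 0},{"tx": 0,"ty": -0.129,"tz": 0.225,"ax": 0,"ay": 0,"az": 0},{"tx": 0,"ty": -0.106,"tz": 0.237,"ax": 0,"ay": 0,"az": 0},{"tx": 0,"ty": -0.082,"tz": 0.247,"ax": 0,"ay": 0,"az": 0},{"tx": 0,"ty": -0.057,"tz": 0.254,"ax": 0,"ay": 0,"az": 0},{"tx": 0,"ty": -0.031,"tz": 0.258,"ax": 0,"ay": 0,"az": 0},{"tx": 0,"ty": -0.005,"tz": 0.26,"ax": 0,"ay": 0,"az": 0},{"tx": 0,"ty": 0,"tz": 0,"ax": 0,"ay": 0,"az": 0}]}}

```text
time_s: 14.42
ee_pos: [0.5186, -0.2274, 0.2329]
eef_rot: [-3.138, 0.0, 0.828]
force: [0.3, 5.6, -0.7]
grip_width: 0.0089
grip_force: 25.0
```

Call:
{"method": "apply_moves", "body": {"increments": [{"tx": 0,"ty": 0,"tz": 0.2,"ax": 0,"ay": 0,"az": 0},{"tx": 0,"ty": 0,"tz": 0,"ax": 0,"ay": 0,"az": 0},{"tx": 0,"ty": 0,"tz": 0,"ax": 0,"ay": 0,"az": 0}]}}

```text
time_s: 14.8
ee_pos: [0.5186, -0.2274, 0.2291]
eef_rot: [-3.139, 0.0, 0.828]
force: [-10.1, 11.1, 22.5]
grip_width: 0.0092
grip_force: 25.0
```

Call:
{"method": "apply_moves", "body": {"increments": [{"tx": 0,"ty": 0,"tz": 0,"ax": 0,"ay": 0,"az": 0},{"tx": 0,"ty": 0,"tz": 0,"ax": 0,"ay": 0,"az": 0},{"tx": 0,"ty": 0,"tz": 0,"ax": 0,"ay": 0,"az": 0},{"tx": 0,"ty": -0.1,"tz": -1,"ax": 0,"ay": 0,"az": 0},{"tx": 0,"ty": -0.2,"tz": -1,"ax": 0,"ay": 0,"az": 0},{"tx": 0,"ty": -0.2,"tz": -1,"ax": 0,"ay": 0,"az": 0},{"tx": 0,"ty": -0.2,"tz": -1,"ax": 0,"ay": 0,"az": 0},{"tx": 0,"ty": 0,"tz": -1,"ax": 0,"ay": 0,"az": 0}], "jaw": 0.65}}

```text
time_s: 15.8
ee_pos: [0.5033, -0.2136, 0.3792]
eef_rot: [-3.141, 0.0, 0.828]
force: [0.2, 0.5, 1.4]
grip_width: 0.033
grip_force: 0.0
```

```bash
python3 - <<'E'
from plan import *
from h import *
s=snap("side","side6"); cv2.imwrite("pics/s6.png",cv2.resize(s["pixels"][80:280,270:470,::-1],None,fx=3,fy=3))
P=[[*st(-.096,y),.055] for y in (-.13,0,.13)]; print(proj(s,P))
plan([(.439,.169,.16,1.64,14),(.439,.169,.03,1.64,5)])
E
```

```text
[[398.87706588 138.47578785]
 [365.37620133 149.18157554]
 [329.26547691 160.77209836]]
now grasp [ 0.5036 -0.2138  0.2033] rot [ 3.137e+00 -1.000e-03  8.280e-01] t 15.8 w 0.0329
N=14 tx 0.818 ty -0.483 tz 0.103 az -0.665 
N=5 tx 0.000 ty 0.000 tz 0.867 az -0.000
```

View pics/s6.png

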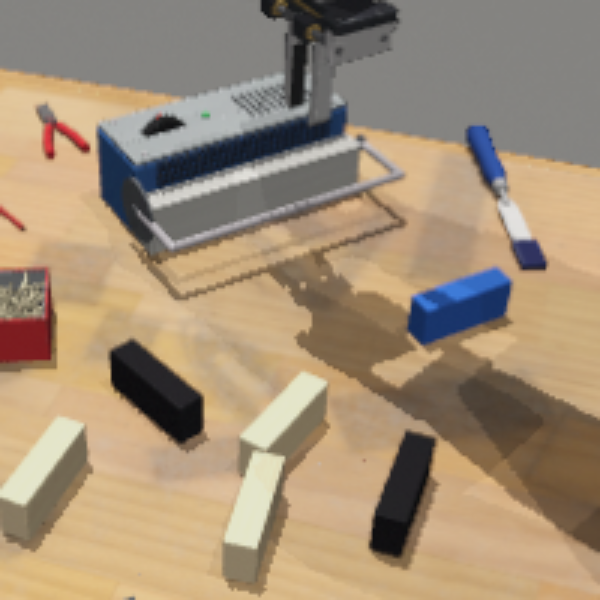

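The bail is down and seated: the bar runs (175,245)–(400,175) in the crop, matching the predicted stop position. Next, the first block.

Call:
{"method": "apply_moves", "body": {"increments": [{"tx": 0.818,"ty": -0.483,"tz": 0.1,"ax": 0,"ay": 0,"az": -0.665},{"tx": 0.818,"ty": -0.483,"tz": 0.1,"ax": 0,"ay": 0,"az": -0.665},{"tx": 0.818,"ty": -0.483,"tz": 0.1,"ax": 0,"ay": 0,"az": -0.665},{"tx": 0.818,"ty": -0.483,"tz": 0.1,"ax": 0,"ay": 0,"az": -0.665},{"tx": 0.818,"ty": -0.483,"tz": 0.1,"ax": 0,"ay": 0,"az": -0.665},{"tx": 0.818,"ty": -0.483,"tz": 0.1,"ax": 0,"ay": 0,"az": -0.665},{"tx": 0.818,"ty": -0.483,"tz": 0.1,"ax": 0,"ay": 0,"az": -0.665},{"tx": 0.818,"ty": -0.483,"tz": 0.1,"ax": 0,"ay": 0,"az": -0.665},{"tx": 0.818,"ty": -0.483,"tz": 0.1,"ax": 0,"ay": 0,"az": -0.665},{"tx": 0.818,"ty": -0.483,"tz": 0.1,"ax": 0,"ay": 0,"az": -0.665},{"tx": 0.818,"ty": -0.483,"tz": 0.1,"ax": 0,"ay": 0,"az": -0.665},{"tx": 0.818,"ty": -0.483,"tz": 0.1,"ax": 0,"ay": 0,"az": -0.665}], "jaw": 0.25}}

```text
time_s: 17.35
ee_pos: [0.4665, 0.1202, 0.342]
eef_rot: [-3.141, 0.0, 1.526]
force: [-0.5, 0.0, 0.3]
grip_width: 0.0703
grip_force: 0.0
```

Call:
{"method": "apply_moves", "body": {"increments": [{"tx": 0.818,"ty": -0.483,"tz": 0.1,"ax": 0,"ay": 0,"az": -0.665},{"tx": 0.818,"ty": -0.483,"tz": 0.1,"ax": 0,"ay": 0,"az": -0.665},{"tx": 0,"ty": 0,"tz": 0,"ax": 0,"ay": 0,"az": 0}]}}

```text
time_s: 17.73
ee_pos: [0.4382, 0.1699, 0.336]
eef_rot: [-3.141, 0.0, 1.643]
force: [0.8, -0.2, -0.5]
grip_width: 0.0706
grip_force: 0.0
```

```bash
python3 - <<'E'
from plan import *
plan([(.439,.169,.10,1.64,2),(.439,.169,.03,1.64,4)])
E
```

```text
now grasp [0.4382 0.1699 0.156 ] rot [-3.141  0.     1.643] t 17.7 w 0.0706
N=2 tx -0.015 ty 0.013 tz 0.934 az 0.015 
N=4 tx 0.000 ty 0.000 tz 0.583 az -0.000
```

Call:
{"method": "apply_moves", "body": {"increments": [{"tx": 0,"ty": 0,"tz": 0.84,"ax": 0,"ay": 0,"az": 0},{"tx": 0,"ty": 0,"tz": 0.84,"ax": 0,"ay": 0,"az": 0},{"tx": 0,"ty": 0,"tz": 0.84,"ax": 0,"ay": 0,"az": 0},{"tx": 0,"ty": 0,"tz": 0.84,"ax": 0,"ay": 0,"az": 0},{"tx": 0,"ty": 0,"tz": 0.84,"ax": 0,"ay": 0,"az": 0},{"tx": 0,"ty": 0,"tz": 0,"ax": 0,"ay": 0,"az": 0}]}}

```text
time_s: 18.48
ee_pos: [0.4388, 0.1682, 0.2092]
eef_rot: [-3.139, 0.001, 1.639]
force: [0.5, -0.8, 0.5]
grip_width: 0.0703
grip_force: 0.0
```

Call:
{"method": "apply_moves", "body": {"increments": [{"tx": 0,"ty": 0,"tz": 0,"ax": 0,"ay": 0,"az": 0},{"tx": 0,"ty": 0,"tz": 0,"ax": 0,"ay": 0,"az": 0},{"tx": 0,"ty": 0,"tz": 0,"ax": 0,"ay": 0,"az": 0},{"tx": 0,"ty": 0,"tz": 0,"ax": 0,"ay": 0,"az": 0},{"tx": 0,"ty": 0,"tz": 0,"ax": 0,"ay": 0,"az": 0},{"tx": 0,"ty": 0,"tz": -0.7,"ax": 0,"ay": 0,"az": 0},{"tx": 0,"ty": 0,"tz": -0.9,"ax": 0,"ay": 0,"az": 0},{"tx": 0,"ty": 0,"tz": -0.9,"ax": 0,"ay": 0,"az": 0},{"tx": 0,"ty": 0,"tz": -0.9,"ax": 0,"ay": 0,"az": 0}], "jaw": 1, "force": 30}}

```text
time_s: 19.6
ee_pos: [0.4386, 0.169, 0.3132]
eef_rot: [-3.141, 0.0, 1.64]
force: [0.5, -0.5, -0.9]
grip_width: 0.0277
grip_force: 30.0
```

```bash
python3 - <<'E'
from plan import *
p=st(-.065,-.08)
plan([(p[0],p[1],.135,2.398,17),(p[0],p[1],.091,2.398,3)])
E
```

```text
now grasp [0.4386 0.169  0.1332] rot [-3.141  0.     1.64 ] t 19.6 w 0.0277
N=17 tx -0.912 ty -0.307 tz -0.003 az -0.511 
N=3 tx -0.000 ty 0.000 tz 0.489 az -0.000
```

Call:
{"method": "apply_moves", "body": {"increments": [{"tx": -0.912,"ty": -0.307,"tz": 0,"ax": 0,"ay": 0,"az": -0.511},{"tx": -0.912,"ty": -0.307,"tz": 0,"ax": 0,"ay": 0,"az": -0.511},{"tx": -0.912,"ty": -0.307,"tz": 0,"ax": 0,"ay": 0,"az": -0.511},{"tx": -0.912,"ty": -0.307,"tz": 0,"ax": 0,"ay": 0,"az": -0.511},{"tx": -0.912,"ty": -0.307,"tz": 0,"ax": 0,"ay": 0,"az": -0.511},{"tx": -0.912,"ty": -0.307,"tz": 0,"ax": 0,"ay": 0,"az": -0.511},{"tx": -0.912,"ty": -0.307,"tz": 0,"ax": 0,"ay": 0,"az": -0.511},{"tx": -0.912,"ty": -0.307,"tz": 0,"ax": 0,"ay": 0,"az": -0.511},{"tx": -0.912,"ty": -0.307,"tz": 0,"ax": 0,"ay": 0,"az": -0.511},{"tx": -0.912,"ty": -0.307,"tz": 0,"ax": 0,"ay": 0,"az": -0.511}]}}

```text
time_s: 20.85
ee_pos: [0.4231, -0.1179, 0.3124]
eef_rot: [3.142, -0.0, 2.088]
force: [0.3, 1.1, -1.2]
grip_width: 0.028
grip_force: 30.0
```

Call:
{"method": "apply_moves", "body": {"increments": [{"tx": -0.912,"ty": -0.307,"tz": 0,"ax": 0,"ay": 0,"az": -0.511},{"tx": -0.912,"ty": -0.307,"tz": 0,"ax": 0,"ay": 0,"az": -0.511},{"tx": -0.912,"ty": -0.307,"tz": 0,"ax": 0,"ay": 0,"az": -0.511},{"tx": -0.912,"ty": -0.307,"tz": 0,"ax": 0,"ay": 0,"az": -0.511},{"tx": -0.912,"ty": -0.307,"tz": 0,"ax": 0,"ay": 0,"az": -0.511},{"tx": -0.912,"ty": -0.307,"tz": 0,"ax": 0,"ay": 0,"az": -0.511},{"tx": -0.912,"ty": -0.307,"tz": 0,"ax": 0,"ay": 0,"az": -0.511},{"tx": 0,"ty": 0,"tz": 0,"ax": 0,"ay": 0,"az": 0}]}}

```text
time_s: 21.85
ee_pos: [0.4875, -0.3088, 0.3118]
eef_rot: [-3.141, -0.0, 2.398]
force: [-0.9, -0.0, -0.7]
grip_width: 0.0279
grip_force: 30.0
```

```bash
python3 - <<'E'
from plan import *
p=st(-.065,-.08)
plan([(p[0],p[1],.091,2.398,3)])
E
```

```text
now grasp [ 0.4875 -0.3088  0.1318] rot [-3.141 -0.     2.398] t 21.9 w 0.0279
N=3 tx 0.011 ty 0.007 tz 0.454 az -0.001
```

Call:
{"method": "apply_moves", "body": {"increments": [{"tx": 0.01,"ty": 0.01,"tz": 0.46,"ax": 0,"ay": 0,"az": 0},{"tx": 0.01,"ty": 0.01,"tz": 0.46,"ax": 0,"ay": 0,"az": 0},{"tx": 0.01,"ty": 0.01,"tz": 0.46,"ax": 0,"ay": 0,"az": 0},{"tx": 0,"ty": 0,"tz": 0,"ax": 0,"ay": 0,"az": 0},{"tx": 0,"ty": 0,"tz": 0,"ax": 0,"ay": 0,"az": 0}]}}

```text
time_s: 22.48
ee_pos: [0.4873, -0.3062, 0.2705]
eef_rot: [-3.142, -0.001, 2.399]
force: [0.4, -0.5, -0.4]
grip_width: 0.0277
grip_force: 30.0
```

Call:
{"method": "apply_moves", "body": {"increments": [{"tx": 0,"ty": 0,"tz": 0,"ax": 0,"ay": 0,"az": 0},{"tx": 0,"ty": 0,"tz": 0,"ax": 0,"ay": 0,"az": 0},{"tx": 0,"ty": 0,"tz": 0,"ax": 0,"ay": 0,"az": 0},{"tx": 0,"ty": 0,"tz": -1,"ax": 0,"ay": 0,"az": 0},{"tx": 0,"ty": 0,"tz": -1,"ax": 0,"ay": 0,"az": 0},{"tx": 0,"ty": 0,"tz": -1,"ax": 0,"ay": 0,"az": 0}], "jaw": 0.5}}

```text
time_s: 23.22
ee_pos: [0.4872, -0.3064, 0.362]
eef_rot: [-3.142, 0.0, 2.398]
force: [0.3, 0.3, -0.0]
grip_width: 0.047
grip_force: 0.0
```

```bash
python3 - <<'E'
from plan import *
plan([(.444,.059,.10,1.283,15),(.444,.059,.03,1.283,4)])
E
```

```text
now grasp [ 0.4872 -0.3064  0.182 ] rot [-3.142  0.     2.398] t 23.2 w 0.047
N=15 tx 0.846 ty 0.162 tz 0.182 az 0.852 
N=4 tx 0.000 ty 0.000 tz 0.583 az -0.000
```

Call:
{"method": "apply_moves", "body": {"increments": [{"tx": 0.846,"ty": 0.162,"tz": 0.18,"ax": 0,"ay": 0,"az": 0.852},{"tx": 0.846,"ty": 0.162,"tz": 0.18,"ax": 0,"ay": 0,"az": 0.852},{"tx": 0.846,"ty": 0.162,"tz": 0.18,"ax": 0,"ay": 0,"az": 0.852},{"tx": 0.846,"ty": 0.162,"tz": 0.18,"ax": 0,"ay": 0,"az": 0.852},{"tx": 0.846,"ty": 0.162,"tz": 0.18,"ax": 0,"ay": 0,"az": 0.852},{"tx": 0.846,"ty": 0.162,"tz": 0.18,"ax": 0,"ay": 0,"az": 0.852},{"tx": 0.846,"ty": 0.162,"tz": 0.18,"ax": 0,"ay": 0,"az": 0.852},{"tx": 0.846,"ty": 0.162,"tz": 0.18,"ax": 0,"ay": 0,"az": 0.852}], "jaw": 0.25}}

```text
time_s: 24.22
ee_pos: [0.4118, -0.1163, 0.3178]
eef_rot: [3.141, 0.0, 1.801]
force: [0.3, 0.4, 0.4]
grip_width: 0.0703
grip_force: 0.0
```

Call:
{"method": "apply_moves", "body": {"increments": [{"tx": 0.846,"ty": 0.162,"tz": 0.18,"ax": 0,"ay": 0,"az": 0.852},{"tx": 0.846,"ty": 0.162,"tz": 0.18,"ax": 0,"ay": 0,"az": 0.852},{"tx": 0.846,"ty": 0.162,"tz": 0.18,"ax": 0,"ay": 0,"az": 0.852},{"tx": 0.846,"ty": 0.162,"tz": 0.18,"ax": 0,"ay": 0,"az": 0.852},{"tx": 0.846,"ty": 0.162,"tz": 0.18,"ax": 0,"ay": 0,"az": 0.852},{"tx": 0.846,"ty": 0.162,"tz": 0.18,"ax": 0,"ay": 0,"az": 0.852},{"tx": 0.846,"ty": 0.162,"tz": 0.18,"ax": 0,"ay": 0,"az": 0.852},{"tx": 0,"ty": 0,"tz": 0,"ax": 0,"ay": 0,"az": 0},{"tx": 0,"ty": 0,"tz": 0,"ax": 0,"ay": 0,"az": 0}]}}

```text
time_s: 25.35
ee_pos: [0.4438, 0.0585, 0.2801]
eef_rot: [-3.142, 0.0, 1.285]
force: [0.7, -0.2, 0.4]
grip_width: 0.0705
grip_force: 0.0
```

```bash
python3 - <<'E'
from plan import *
from h import *
plan([(.444,.059,.03,1.283,4)])
s=snap("side"); cv2.imwrite("pics/s7.png",cv2.resize(s["pixels"][80:300,250:470,::-1],None,fx=2.7,fy=2.7))
P=[[*st(-.1175,y+d),.105] for y in (-.08,) for d in(-.014,.014)]+[[*st(-.0125,-.08+d),.105] for d in(-.014,.014)]
print(((proj(s,P)-[250,80])*2.7).round())
E
```

```text
now grasp [0.4438 0.0585 0.1001] rot [-3.142  0.     1.285] t 25.4 w 0.0705
N=4 tx 0.004 ty 0.001 tz 0.584 az 0.005 
[[392. 138.]
 [372. 145.]
 [342.  99.]
 [323. 104.]]
```

View pics/s7.png

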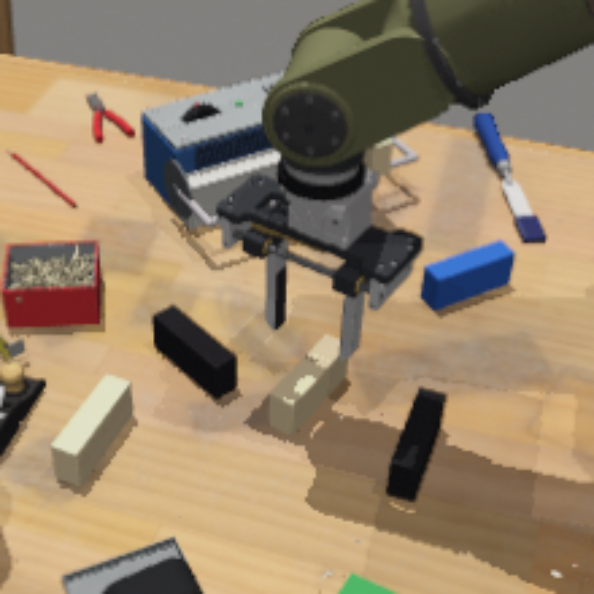

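The placed block shows at (385,155), partly hidden, and the fingers straddle the second block. I'll pick it up.

Call:
{"method": "apply_moves", "body": {"increments": [{"tx": 0,"ty": 0,"tz": 0.58,"ax": 0,"ay": 0,"az": 0},{"tx": 0,"ty": 0,"tz": 0.58,"ax": 0,"ay": 0,"az": 0},{"tx": 0,"ty": 0,"tz": 0.58,"ax": 0,"ay": 0,"az": 0},{"tx": 0,"ty": 0,"tz": 0.58,"ax": 0,"ay": 0,"az": 0},{"tx": 0,"ty": 0,"tz": 0,"ax": 0,"ay": 0,"az": 0}]}}

```text
time_s: 26.02
ee_pos: [0.4437, 0.0583, 0.2099]
eef_rot: [-3.14, 0.001, 1.283]
force: [0.2, 0.3, -0.6]
grip_width: 0.0707
grip_force: 0.0
```

Call:
{"method": "apply_moves", "body": {"increments": [{"tx": 0,"ty": 0,"tz": 0,"ax": 0,"ay": 0,"az": 0},{"tx": 0,"ty": 0,"tz": 0,"ax": 0,"ay": 0,"az": 0},{"tx": 0,"ty": 0,"tz": 0,"ax": 0,"ay": 0,"az": 0},{"tx": 0,"ty": 0,"tz": 0,"ax": 0,"ay": 0,"az": 0},{"tx": 0,"ty": 0,"tz": 0,"ax": 0,"ay": 0,"az": 0},{"tx": 0,"ty": 0,"tz": -0.7,"ax": 0,"ay": 0,"az": 0},{"tx": 0,"ty": 0,"tz": -0.9,"ax": 0,"ay": 0,"az": 0},{"tx": 0,"ty": 0,"tz": -0.9,"ax": 0,"ay": 0,"az": 0},{"tx": 0,"ty": 0,"tz": -0.9,"ax": 0,"ay": 0,"az": 0}], "jaw": 1}}

```text
time_s: 27.15
ee_pos: [0.4439, 0.059, 0.3132]
eef_rot: [-3.141, 0.0, 1.283]
force: [-0.2, -0.5, -0.7]
grip_width: 0.028
grip_force: 30.0
```

```bash
python3 - <<'E'
from plan import *
p=st(-.065,-.0)
plan([(p[0],p[1],.135,2.398,14),(p[0],p[1],.0905,2.398,3)])
E
```

```text
now grasp [0.4439 0.059  0.1332] rot [-3.141  0.     1.283] t 27.1 w 0.028
N=14 tx -0.807 ty 0.062 tz -0.004 az -0.912 
N=3 tx -0.000 ty 0.000 tz 0.494 az -0.000
```

Call:
{"method": "apply_moves", "body": {"increments": [{"tx": -0.807,"ty": 0.062,"tz": -0.05,"ax": 0,"ay": 0,"az": -0.912},{"tx": -0.807,"ty": 0.062,"tz": -0.05,"ax": 0,"ay": 0,"az": -0.912},{"tx": -0.807,"ty": 0.062,"tz": -0.05,"ax": 0,"ay": 0,"az": -0.912},{"tx": -0.807,"ty": 0.062,"tz": -0.05,"ax": 0,"ay": 0,"az": -0.912},{"tx": -0.807,"ty": 0.062,"tz": -0.05,"ax": 0,"ay": 0,"az": -0.912},{"tx": -0.807,"ty": 0.062,"tz": -0.05,"ax": 0,"ay": 0,"az": -0.912},{"tx": -0.807,"ty": 0.062,"tz": -0.05,"ax": 0,"ay": 0,"az": -0.912},{"tx": -0.807,"ty": 0.062,"tz": -0.05,"ax": 0,"ay": 0,"az": -0.912}]}}

```text
time_s: 28.15
ee_pos: [0.457, -0.1325, 0.3244]
eef_rot: [-3.141, -0.0, 1.922]
force: [0.7, 0.6, -0.0]
grip_width: 0.0278
grip_force: 30.0
```

Call:
{"method": "apply_moves", "body": {"increments": [{"tx": -0.807,"ty": 0.062,"tz": 0,"ax": 0,"ay": 0,"az": -0.912},{"tx": -0.807,"ty": 0.062,"tz": 0,"ax": 0,"ay": 0,"az": -0.912},{"tx": -0.807,"ty": 0.062,"tz": 0,"ax": 0,"ay": 0,"az": -0.912},{"tx": -0.807,"ty": 0.062,"tz": 0,"ax": 0,"ay": 0,"az": -0.912},{"tx": -0.807,"ty": 0.062,"tz": 0,"ax": 0,"ay": 0,"az": -0.912},{"tx": -0.807,"ty": 0.062,"tz": 0,"ax": 0,"ay": 0,"az": -0.912},{"tx": 0,"ty": 0,"tz": 0,"ax": 0,"ay": 0,"az": 0},{"tx": 0,"ty": 0,"tz": 0,"ax": 0,"ay": 0,"az": 0}]}}

```text
time_s: 29.15
ee_pos: [0.541, -0.2483, 0.3241]
eef_rot: [-3.141, -0.001, 2.396]
force: [-0.8, -0.4, -0.5]
grip_width: 0.0278
grip_force: 30.0
```

```bash
python3 - <<'E'
from plan import *
p=st(-.065,-.0)
plan([(p[0],p[1],.0905,2.398,3)])
E
```

```text
now grasp [ 0.541  -0.2483  0.1441] rot [-3.141e+00 -1.000e-03  2.396e+00] t 29.1 w 0.0278
N=3 tx -0.007 ty -0.000 tz 0.595 az -0.007
```

Call:
{"method": "apply_moves", "body": {"increments": [{"tx": 0,"ty": 0,"tz": 0.6,"ax": 0,"ay": 0,"az": 0},{"tx": 0,"ty": 0,"tz": 0.6,"ax": 0,"ay": 0,"az": 0},{"tx": 0,"ty": 0,"tz": 0.6,"ax": 0,"ay": 0,"az": 0},{"tx": 0,"ty": 0,"tz": 0,"ax": 0,"ay": 0,"az": 0},{"tx": 0,"ty": 0,"tz": 0,"ax": 0,"ay": 0,"az": 0}]}}

```text
time_s: 29.78
ee_pos: [0.5412, -0.2487, 0.2695]
eef_rot: [-3.141, -0.001, 2.397]
force: [0.3, -0.2, -1.1]
grip_width: 0.0282
grip_force: 30.0
```

Call:
{"method": "apply_moves", "body": {"increments": [{"tx": 0,"ty": 0,"tz": 0,"ax": 0,"ay": 0,"az": 0},{"tx": 0,"ty": 0,"tz": 0,"ax": 0,"ay": 0,"az": 0},{"tx": 0,"ty": 0,"tz": 0,"ax": 0,"ay": 0,"az": 0},{"tx": 0,"ty": 0,"tz": -1,"ax": 0,"ay": 0,"az": 0},{"tx": 0,"ty": 0,"tz": -1,"ax": 0,"ay": 0,"az": 0},{"tx": 0,"ty": 0,"tz": -1,"ax": 0,"ay": 0,"az": 0}], "jaw": 0.5}}

```text
time_s: 30.52
ee_pos: [0.5413, -0.2487, 0.3615]
eef_rot: [3.142, 0.0, 2.397]
force: [-0.2, -0.6, 0.3]
grip_width: 0.0469
grip_force: 0.0
```

```bash
python3 - <<'E'
from plan import *
plan([(.622,.184,.10,1.48,18),(.622,.184,.03,1.48,4)])
E
```

```text
now grasp [ 0.5413 -0.2487  0.1815] rot [3.142 0.    2.397] t 30.5 w 0.0469
N=18 tx 0.707 ty 0.461 tz 0.151 az 0.584 
N=4 tx 0.000 ty 0.000 tz 0.583 az -0.000
```

Call:
{"method": "apply_moves", "body": {"increments": [{"tx": 0.707,"ty": 0.461,"tz": 0,"ax": 0,"ay": 0,"az": 0.584},{"tx": 0.707,"ty": 0.461,"tz": 0,"ax": 0,"ay": 0,"az": 0.584},{"tx": 0.707,"ty": 0.461,"tz": 0,"ax": 0,"ay": 0,"az": 0.584},{"tx": 0.707,"ty": 0.461,"tz": 0,"ax": 0,"ay": 0,"az": 0.584},{"tx": 0.707,"ty": 0.461,"tz": 0,"ax": 0,"ay": 0,"az": 0.584},{"tx": 0.707,"ty": 0.461,"tz": 0,"ax": 0,"ay": 0,"az": 0.584},{"tx": 0.707,"ty": 0.461,"tz": 0,"ax": 0,"ay": 0,"az": 0.584},{"tx": 0.707,"ty": 0.461,"tz": 0,"ax": 0,"ay": 0,"az": 0.584},{"tx": 0.707,"ty": 0.461,"tz": 0,"ax": 0,"ay": 0,"az": 0.584}], "jaw": 0.3}}

```text
time_s: 31.65
ee_pos: [0.5311, -0.0222, 0.3606]
eef_rot: [3.141, 0.0, 1.937]
force: [0.3, 0.4, -1.3]
grip_width: 0.0656
grip_force: 0.0
```

Call:
{"method": "apply_moves", "body": {"increments": [{"tx": 0.707,"ty": 0.461,"tz": 0,"ax": 0,"ay": 0,"az": 0.584},{"tx": 0.707,"ty": 0.461,"tz": 0,"ax": 0,"ay": 0,"az": 0.584},{"tx": 0.707,"ty": 0.461,"tz": 0.1,"ax": 0,"ay": 0,"az": 0.584},{"tx": 0.707,"ty": 0.461,"tz": 0.2,"ax": 0,"ay": 0,"az": 0.584},{"tx": 0.707,"ty": 0.461,"tz": 0.3,"ax": 0,"ay": 0,"az": 0.584},{"tx": 0.707,"ty": 0.461,"tz": 0.4,"ax": 0,"ay": 0,"az": 0.584},{"tx": 0.707,"ty": 0.461,"tz": 0.5,"ax": 0,"ay": 0,"az": 0.584},{"tx": 0.707,"ty": 0.461,"tz": 0.5,"ax": 0,"ay": 0,"az": 0.584},{"tx": 0.707,"ty": 0.461,"tz": 0.5,"ax": 0,"ay": 0,"az": 0.584},{"tx": 0,"ty": 0,"tz": 0,"ax": 0,"ay": 0,"az": 0}]}}

```text
time_s: 32.9
ee_pos: [0.6221, 0.1848, 0.2839]
eef_rot: [-3.14, 0.001, 1.481]
force: [-0.6, 0.2, -0.3]
grip_width: 0.0659
grip_force: 0.0
```

```bash
python3 - <<'E'
from plan import *
from h import *
plan([(.622,.184,.03,1.48,4)])
s=snap("side"); a=s["pixels"][90:310,190:410,::-1].copy()
for y in (-.08,0):
  for x in(-.1175,-.0125):
    for d in(-.014,.014):
      q=proj(s,[*st(x,y+d),.105])[0]-[190,90]; print(q.round())
cv2.imwrite("pics/s8.png",cv2.resize(a,None,fx=2.7,fy=2.7))
E
```

```text
now grasp [0.6221 0.1848 0.1039] rot [-3.140e+00  1.000e-03  1.481e+00] t 32.9 w 0.0659
N=4 tx -0.006 ty -0.000 tz 0.616 az 0.004 
[205.  41.]
[198.  44.]
[187.  27.]
[180.  29.]
[184.  48.]
[176.  50.]
[166.  33.]
[159.  35.]
```

View pics/s8.png

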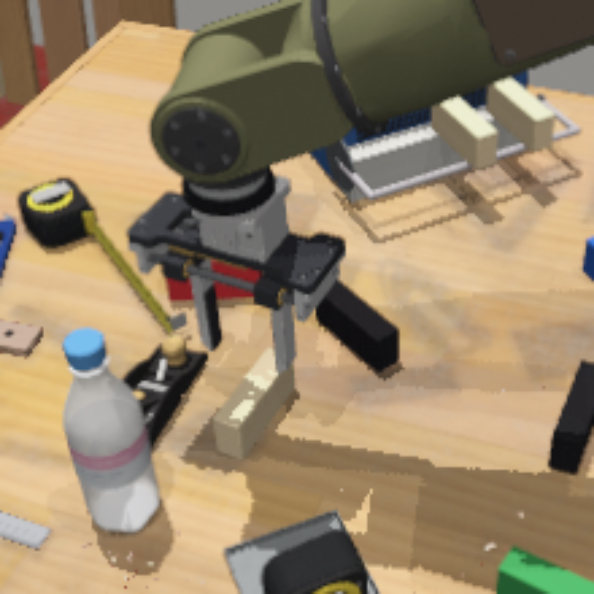

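Two blocks sit squarely on ledge and bar at (465,130) and (520,115), and the fingers straddle the third block clear of the plane.

Call:
{"method": "apply_moves", "body": {"increments": [{"tx": 0,"ty": 0,"tz": 0.61,"ax": 0,"ay": 0,"az": 0},{"tx": 0,"ty": 0,"tz": 0.61,"ax": 0,"ay": 0,"az": 0},{"tx": 0,"ty": 0,"tz": 0.61,"ax": 0,"ay": 0,"az": 0},{"tx": 0,"ty": 0,"tz": 0.61,"ax": 0,"ay": 0,"az": 0},{"tx": 0,"ty": 0,"tz": 0,"ax": 0,"ay": 0,"az": 0}]}}

```text
time_s: 33.58
ee_pos: [0.6217, 0.1837, 0.2102]
eef_rot: [-3.139, 0.001, 1.48]
force: [0.5, 1.1, -0.3]
grip_width: 0.0661
grip_force: 0.0
```

Call:
{"method": "apply_moves", "body": {"increments": [{"tx": 0,"ty": 0,"tz": 0,"ax": 0,"ay": 0,"az": 0},{"tx": 0,"ty": 0,"tz": 0,"ax": 0,"ay": 0,"az": 0},{"tx": 0,"ty": 0,"tz": 0,"ax": 0,"ay": 0,"az": 0},{"tx": 0,"ty": 0,"tz": 0,"ax": 0,"ay": 0,"az": 0},{"tx": 0,"ty": 0,"tz": 0,"ax": 0,"ay": 0,"az": 0},{"tx": 0,"ty": 0,"tz": -0.7,"ax": 0,"ay": 0,"az": 0},{"tx": 0,"ty": 0,"tz": -1,"ax": 0,"ay": 0,"az": 0},{"tx": 0,"ty": 0,"tz": -1,"ax": 0,"ay": 0,"az": 0},{"tx": 0,"ty": 0,"tz": -1,"ax": 0,"ay": 0,"az": 0}], "jaw": 1}}

```text
time_s: 34.7
ee_pos: [0.6218, 0.1838, 0.3258]
eef_rot: [3.14, -0.0, 1.48]
force: [0.1, -0.6, 0.4]
grip_width: 0.0279
grip_force: 30.0
```

```bash
python3 - <<'E'
from plan import *
p=st(-.065,.08)
plan([(p[0],p[1],.145,2.398,14),(p[0],p[1],.0905,2.398,3)])
E
```

```text
now grasp [0.6218 0.1838 0.1458] rot [ 3.14 -0.    1.48] t 34.7 w 0.0279
N=14 tx -0.849 ty -0.365 tz 0.002 az -0.751 
N=3 tx -0.000 ty 0.000 tz 0.606 az -0.000
```

Call:
{"method": "apply_moves", "body": {"increments": [{"tx": -0.849,"ty": -0.365,"tz": 0,"ax": 0,"ay": 0,"az": -0.751},{"tx": -0.849,"ty": -0.365,"tz": 0,"ax": 0,"ay": 0,"az": -0.751},{"tx": -0.849,"ty": -0.365,"tz": 0,"ax": 0,"ay": 0,"az": -0.751},{"tx": -0.849,"ty": -0.365,"tz": 0,"ax": 0,"ay": 0,"az": -0.751},{"tx": -0.849,"ty": -0.365,"tz": 0,"ax": 0,"ay": 0,"az": -0.751},{"tx": -0.849,"ty": -0.365,"tz": 0,"ax": 0,"ay": 0,"az": -0.751},{"tx": -0.849,"ty": -0.365,"tz": 0,"ax": 0,"ay": 0,"az": -0.751},{"tx": -0.849,"ty": -0.365,"tz": 0,"ax": 0,"ay": 0,"az": -0.751}]}}

```text
time_s: 35.7
ee_pos: [0.5638, -0.0285, 0.3248]
eef_rot: [3.14, 0.001, 2.007]
force: [-0.1, 0.1, -2.0]
grip_width: 0.0277
grip_force: 30.0
```

Call:
{"method": "apply_moves", "body": {"increments": [{"tx": -0.849,"ty": -0.365,"tz": 0,"ax": 0,"ay": 0,"az": -0.751},{"tx": -0.849,"ty": -0.365,"tz": 0,"ax": 0,"ay": 0,"az": -0.751},{"tx": -0.849,"ty": -0.365,"tz": 0,"ax": 0,"ay": 0,"az": -0.751},{"tx": -0.849,"ty": -0.365,"tz": 0,"ax": 0,"ay": 0,"az": -0.751},{"tx": -0.849,"ty": -0.365,"tz": 0,"ax": 0,"ay": 0,"az": -0.751},{"tx": -0.849,"ty": -0.365,"tz": 0,"ax": 0,"ay": 0,"az": -0.751},{"tx": 0,"ty": 0,"tz": 0,"ax": 0,"ay": 0,"az": 0},{"tx": 0,"ty": 0,"tz": 0,"ax": 0,"ay": 0,"az": 0}]}}

```text
time_s: 36.7
ee_pos: [0.5953, -0.1894, 0.3238]
eef_rot: [3.141, 0.0, 2.397]
force: [0.2, 0.6, -0.8]
grip_width: 0.0277
grip_force: 30.0
```

```bash
python3 - <<'E'
from plan import *
p=st(-.065,.08)
plan([(p[0],p[1],.0905,2.398,3)])
E
```

```text
now grasp [ 0.5953 -0.1894  0.1438] rot [3.141 0.    2.397] t 36.7 w 0.0277
N=3 tx -0.006 ty -0.002 tz 0.593 az -0.005
```

Call:
{"method": "apply_moves", "body": {"increments": [{"tx": 0,"ty": 0,"tz": 0.6,"ax": 0,"ay": 0,"az": 0},{"tx": 0,"ty": 0,"tz": 0.6,"ax": 0,"ay": 0,"az": 0},{"tx": 0,"ty": 0,"tz": 0.6,"ax": 0,"ay": 0,"az": 0},{"tx": 0,"ty": 0,"tz": 0,"ax": 0,"ay": 0,"az": 0},{"tx": 0,"ty": 0,"tz": 0,"ax": 0,"ay": 0,"az": 0}]}}

```text
time_s: 37.33
ee_pos: [0.5954, -0.1899, 0.2682]
eef_rot: [-3.141, -0.001, 2.398]
force: [-0.3, 1.1, -0.2]
grip_width: 0.028
grip_force: 30.0
```

Call:
{"method": "apply_moves", "body": {"increments": [{"tx": 0,"ty": 0,"tz": 0,"ax": 0,"ay": 0,"az": 0},{"tx": 0,"ty": 0,"tz": 0,"ax": 0,"ay": 0,"az": 0},{"tx": 0,"ty": 0,"tz": 0,"ax": 0,"ay": 0,"az": 0},{"tx": 0,"ty": 0,"tz": -1,"ax": 0,"ay": 0,"az": 0},{"tx": 0,"ty": 0,"tz": -1,"ax": 0,"ay": 0,"az": 0},{"tx": 0,"ty": 0,"tz": -1,"ax": 0,"ay": 0,"az": 0},{"tx": 0,"ty": 0,"tz": -1,"ax": 0,"ay": 0,"az": 0}], "jaw": 0.5}}

```text
time_s: 38.2
ee_pos: [0.5954, -0.19, 0.3902]
eef_rot: [3.142, 0.0, 2.398]
force: [0.2, -1.0, -0.4]
grip_width: 0.047
grip_force: 0.0
```

```bash
python3 - <<'E'
from plan import *
plan([(.32,-.42,.25,2.0,12)])
E
```

```text
now grasp [ 0.5954 -0.19    0.2102] rot [3.142 0.    2.398] t 38.2 w 0.047
N=12 tx -0.051 ty -1.002 tz -0.110 az 0.380 TOO BIG
```

Call:
{"method": "apply_moves", "body": {"increments": [{"tx": -0.05,"ty": -1,"tz": -0.1,"ax": 0,"ay": 0,"az": 0.38},{"tx": -0.05,"ty": -1,"tz": -0.1,"ax": 0,"ay": 0,"az": 0.38},{"tx": -0.05,"ty": -1,"tz": -0.1,"ax": 0,"ay": 0,"az": 0.38},{"tx": -0.05,"ty": -1,"tz": -0.1,"ax": 0,"ay": 0,"az": 0.38},{"tx": -0.05,"ty": -1,"tz": -0.1,"ax": 0,"ay": 0,"az": 0.38},{"tx": -0.05,"ty": -1,"tz": -0.1,"ax": 0,"ay": 0,"az": 0.38},{"tx": -0.05,"ty": -1,"tz": -0.1,"ax": 0,"ay": 0,"az": 0.38},{"tx": -0.05,"ty": -1,"tz": -0.1,"ax": 0,"ay": 0,"az": 0.38},{"tx": -0.05,"ty": -1,"tz": -0.1,"ax": 0,"ay": 0,"az": 0.38},{"tx": -0.05,"ty": -1,"tz": -0.1,"ax": 0,"ay": 0,"az": 0.38},{"tx": -0.05,"ty": -1,"tz": -0.1,"ax": 0,"ay": 0,"az": 0.38},{"tx": -0.05,"ty": -1,"tz": -0.1,"ax": 0,"ay": 0,"az": 0.38}], "jaw": 1}}

```text
time_s: 39.7
ee_pos: [0.3194, -0.4195, 0.4254]
eef_rot: [3.142, 0.0, 1.999]
force: [-0.4, 0.2, -0.2]
grip_width: 0.0006
grip_force: 0.0
```

```bash
python3 - <<'E'
from plan import *
from h import *
c=snap("top","top9"); s=snap("side","side9")
t=cv2.resize(c["pixels"][115:245,380:530,::-1],None,fx=5.2,fy=4.6,interpolation=cv2.INTER_CUBIC)
cv2.imwrite("pics/t9.png",t[:598])
# red mark tip in both views: red blob near the expected place
for n,v in(("top",c),("side",s)):
    hsv=cv2.cvtColor(v["pixels"],cv2.COLOR_RGB2HSV)
    m=cv2.inRange(hsv,(0,110,60),(8,255,255))|cv2.inRange(hsv,(172,110,60),(180,255,255))
    q=proj(v,[*st(.062,.0735),.105])[0]; r=9
    mm=np.zeros_like(m); a,b=int(q[0]),int(q[1]); mm[b-r:b+r,a-r:a+r]=m[b-r:b+r,a-r:a+r]
    yx=np.argwhere(mm); print(n,q.round(1),len(yx),yx.mean(0)[::-1].round(1),yx.min(0)[::-1],yx.max(0)[::-1])
    if n=="top":
        uv=yx.mean(0)[::-1]; w=onz(v,uv,.106)[:2]; print((w-O)@xs,(w-O)@ys)
E
```

```text
top [450.5 151.6] 7 [452.4 150.7] [451 150] [454 152]
0.06714863830020375 0.07150441736132018
side [321.6 119.1] 1 [322. 119.] [322 119] [322 119]
```

View pics/t9.png

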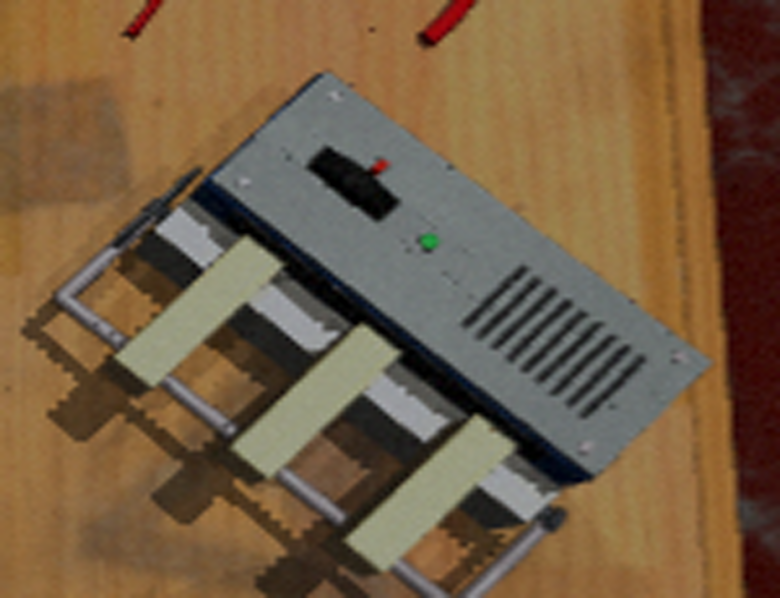

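All three blocks lie square and evenly spaced across the ledge and bar, with the red mark at crop (380,167) beside the black wheel. No yellow line is visible yet. I'll measure the wheel centre and plan the first stroke.

```bash
python3 - <<'E'
from plan import *
from h import *
c=load("top"); hsv=cv2.cvtColor(c["pixels"],cv2.COLOR_RGB2HSV)
m=cv2.inRange(hsv,(0,0,0),(180,255,55)); a,b=proj(c,[*st(.05,.0735),.108])[0].astype(int)
mm=np.zeros_like(m); mm[b-11:b+12,a-13:a+14]=m[b-11:b+12,a-13:a+14]
k=max(cv2.findContours(mm,cv2.RETR_EXTERNAL,cv2.CHAIN_APPROX_NONE)[0],key=cv2.contourArea)
W=np.array([onz(c,p[0],.105)[:2]-O for p in k]); S=np.c_[W@xs,W@ys]; r=cv2.minAreaRect((S*1000).astype(np.float32)); print("wheel",r)
g=cv2.inRange(hsv,(45,80,40),(80,255,255)); g[:150]=0; g[190:]=0; g[:,:440]=0;g[:,480:]=0
q=np.argwhere(g).mean(0)[::-1]; w=onz(c,q,.1)[:2]-O; print("green",w@xs,w@ys)
pale=cv2.inRange(hsv,(20,20,110),(40,80,255)); 
for k in cv2.findContours(pale,cv2.RETR_EXTERNAL,cv2.CHAIN_APPROX_NONE)[0]:
    if cv2.contourArea(k)>150: print("pale",cv2.minAreaRect(k))
p=st(.046,.0585)
plan([(p[0],p[1],.19,2.398,13),(p[0],p[1],.128,2.398,4)])
E
```

```text
wheel ((51.187767028808594, 74.2813491821289), (21.69157600402832, 50.85674285888672), 0.4069423973560333)
green 0.05255947087484253 0.02112934881514298
pale ((462.37530517578125, 221.8836212158203), (10.527195930480957, 37.332557678222656), 43.02506637573242)
pale ((440.48931884765625, 201.69000244140625), (10.527195930480957, 36.79644775390625), 43.02506637573242)
pale ((417.50006103515625, 182.00001525878906), (10.60660171508789, 36.06244659423828), 45.0)
pale ((136.53981018066406, 177.90264892578125), (46.847900390625, 42.52058410644531), 48.8140754699707)
now grasp [ 0.3186 -0.4201  0.2456] rot [-3.141e+00  1.000e-03  1.997e+00] t 39.8 w 0.0002
N=13 tx -0.215 ty 0.934 tz 0.143 az -0.354 
N=4 tx -0.000 ty 0.000 tz 0.517 az -0.000
```

Call:
{"method": "apply_moves", "body": {"increments": [{"tx": -0.215,"ty": 0.934,"tz": 0,"ax": 0,"ay": 0,"az": -0.354},{"tx": -0.215,"ty": 0.934,"tz": 0,"ax": 0,"ay": 0,"az": -0.354},{"tx": -0.215,"ty": 0.934,"tz": 0,"ax": 0,"ay": 0,"az": -0.354},{"tx": -0.215,"ty": 0.934,"tz": 0,"ax": 0,"ay": 0,"az": -0.354},{"tx": -0.215,"ty": 0.934,"tz": 0,"ax": 0,"ay": 0,"az": -0.354},{"tx": -0.215,"ty": 0.934,"tz": 0,"ax": 0,"ay": 0,"az": -0.354},{"tx": -0.215,"ty": 0.934,"tz": 0,"ax": 0,"ay": 0,"az": -0.354},{"tx": -0.215,"ty": 0.934,"tz": 0,"ax": 0,"ay": 0,"az": -0.354},{"tx": -0.215,"ty": 0.934,"tz": 0,"ax": 0,"ay": 0,"az": -0.354},{"tx": -0.215,"ty": 0.934,"tz": 0,"ax": 0,"ay": 0,"az": -0.354},{"tx": -0.215,"ty": 0.934,"tz": 0,"ax": 0,"ay": 0,"az": -0.354},{"tx": -0.215,"ty": 0.934,"tz": 0,"ax": 0,"ay": 0,"az": -0.354}]}}

```text
time_s: 41.3
ee_pos: [0.6412, -0.2928, 0.4249]
eef_rot: [3.141, -0.0, 2.372]
force: [0.5, -0.9, -0.4]
grip_width: 0.0001
grip_force: 0.0
```

Call:
{"method": "apply_moves", "body": {"increments": [{"tx": -0.215,"ty": 0.934,"tz": 0.6,"ax": 0,"ay": 0,"az": -0.354},{"tx": 0,"ty": 0,"tz": 0.8,"ax": 0,"ay": 0,"az": 0},{"tx": 0,"ty": 0,"tz": 0.8,"ax": 0,"ay": 0,"az": 0},{"tx": 0,"ty": 0,"tz": 0,"ax": 0,"ay": 0,"az": 0},{"tx": 0,"ty": 0,"tz": 0,"ax": 0,"ay": 0,"az": 0}]}}

```text
time_s: 41.92
ee_pos: [0.6643, -0.2783, 0.3604]
eef_rot: [3.141, 0.001, 2.402]
force: [0.1, 0.3, -0.0]
grip_width: 0.0005
grip_force: 0.0
```

```bash
python3 - <<'E'
from plan import *
p=st(.046,.0593)
plan([(p[0],p[1],.16,2.398,1),(p[0],p[1],.1275,2.398,4)]); print(get_obs()["force"])
E
```

```text
now grasp [ 0.6643 -0.2783  0.1804] rot [3.141e+00 1.000e-03 2.402e+00] t 41.9 w 0.0005
N=1 tx -0.017 ty -0.071 tz 0.681 az 0.042 
N=4 tx -0.000 ty 0.000 tz 0.271 az -0.000 
[ 0.11139593  0.32010408 -0.03711788]
```

Call:
{"method": "apply_moves", "body": {"increments": [{"tx": -0.02,"ty": -0.07,"tz": 0.68,"ax": 0,"ay": 0,"az": 0.04},{"tx": 0,"ty": 0,"tz": 0.4,"ax": 0,"ay": 0,"az": 0},{"tx": 0,"ty": 0,"tz": 0.4,"ax": 0,"ay": 0,"az": 0},{"tx": 0,"ty": 0,"tz": 0.28,"ax": 0,"ay": 0,"az": 0},{"tx": 0,"ty": 0,"tz": 0,"ax": 0,"ay": 0,"az": 0}]}}

```text
time_s: 42.55
ee_pos: [0.6631, -0.2807, 0.3066]
eef_rot: [-3.141, 0.0, 2.398]
force: [-3.2, -0.2, 4.5]
grip_width: 0.0003
grip_force: 2.1
```

Call:
{"method": "apply_moves", "body": {"increments": [{"tx": 0,"ty": 0.133,"tz": 0,"ax": 0,"ay": 0,"az": 0},{"tx": 0,"ty": 0.133,"tz": 0,"ax": 0,"ay": 0,"az": 0},{"tx": 0,"ty": 0.133,"tz": 0,"ax": 0,"ay": 0,"az": 0},{"tx": 0,"ty": 0.133,"tz": 0,"ax": 0,"ay": 0,"az": 0},{"tx": 0,"ty": 0.133,"tz": 0,"ax": 0,"ay": 0,"az": 0},{"tx": 0,"ty": 0.133,"tz": 0,"ax": 0,"ay": 0,"az": 0},{"tx": 0,"ty": 0.133,"tz": 0,"ax": 0,"ay": 0,"az": 0}]}}

```text
time_s: 43.42
ee_pos: [0.6824, -0.2596, 0.307]
eef_rot: [3.141, 0.001, 2.398]
force: [1.0, 0.8, 3.7]
grip_width: 0.0005
grip_force: 1.6
```

Call:
{"method": "apply_moves", "body": {"increments": [{"tx": 0,"ty": 0,"tz": -0.5,"ax": 0,"ay": 0,"az": 0},{"tx": 0,"ty": 0,"tz": -0.8,"ax": 0,"ay": 0,"az": 0},{"tx": 0,"ty": -1,"tz": -0.2,"ax": 0,"ay": 0,"az": 0},{"tx": 0,"ty": -1,"tz": 0,"ax": 0,"ay": 0,"az": 0},{"tx": 0,"ty": -1,"tz": 0,"ax": 0,"ay": 0,"az": 0},{"tx": 0,"ty": -1,"tz": 0,"ax": 0,"ay": 0,"az": 0},{"tx": 0,"ty": 0,"tz": 0,"ax": 0,"ay": 0,"az": 0}]}}

```text
time_s: 44.3
ee_pos: [0.5996, -0.3499, 0.3522]
eef_rot: [-3.142, 0.0, 2.395]
force: [-0.4, 0.2, 0.7]
grip_width: 0.0005
grip_force: 0.0
```

```bash
cat > line.py <<'E'
from plan import *
from h import *
def look(tag):
    c=snap("top"); hsv=cv2.cvtColor(c["pixels"],cv2.COLOR_RGB2HSV)
    a,b=proj(c,[*st(.05,.0743),.108])[0].astype(int)
    w=(slice(b-13,b+14),slice(a-15,a+16))
    for n,m,z in (("yellow",cv2.inRange(hsv,(20,110,50),(40,255,255)),.112),("red",cv2.inRange(hsv,(0,110,60),(8,255,255))|cv2.inRange(hsv,(172,110,60),(180,255,255)),.106)):
        q=np.argwhere(m[w])
        if len(q)==0: print(n,"none"); continue
        uv=q.mean(0)[::-1]+[a-15,b-13]; X=onz(c,uv,z)[:2]-O; print(n,len(q),uv.round(1),"stand x %.4f y %.4f"%(X@xs,X@ys))
    s=snap("side"); a2,b2=proj(s,[*st(.05,.0743),.108])[0].astype(int)
    i1=cv2.resize(c["pixels"][b-16:b+17,a-20:a+21,::-1],(410,330),interpolation=cv2.INTER_CUBIC)
    i2=cv2.resize(s["pixels"][b2-16:b2+17,a2-20:a2+21,::-1],(410,330)[:2],interpolation=cv2.INTER_CUBIC)
    cv2.imwrite(f"pics/{tag}.png",cv2.resize(np.hstack([i1,i2]),(800,322)))
E
python3 - <<'E'
from line import *
look("l1"); p=st(.046,.0593); plan([(p[0],p[1],.16,2.398,4)])
E
```

```text
yellow 13 [450.6 154.8] stand x 0.0521 y 0.0675
red 7 [452.4 150.7] stand x 0.0671 y 0.0715
now grasp [ 0.6009 -0.3481  0.1719] rot [3.141 0.    2.398] t 44.4 w 0.0003
N=4 tx 0.001 ty 0.768 tz 0.099 az -0.001
```

View pics/l1.png

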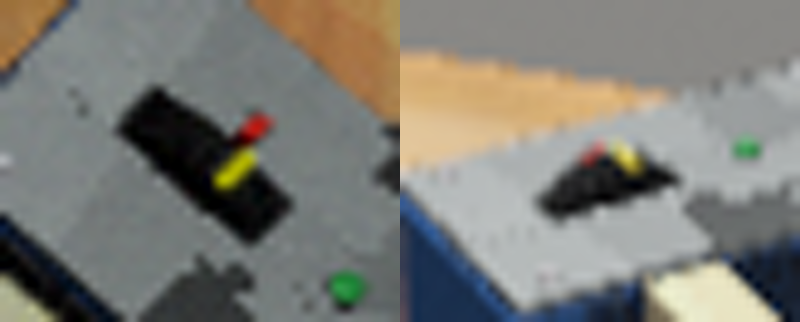

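The yellow line is on top at y 67.5 mm and the red mark is at 71.5 mm in the stand frame; the side view agrees that the line is just right of the mark. It needs about 4 mm more.

```bash
python3 - <<'E'
from plan import *
p=st(.046,.0723); plan([(p[0],p[1],.165,2.398,5)])
E
```

```text
now grasp [ 0.6009 -0.3481  0.1719] rot [3.141 0.    2.398] t 44.4 w 0.0003
N=5 tx 0.001 ty 0.701 tz 0.046 az -0.001
```

Call:
{"method": "apply_moves", "body": {"increments": [{"tx": 0,"ty": 0.7,"tz": 0.05,"ax": 0,"ay": 0,"az": 0},{"tx": 0,"ty": 0.7,"tz": 0.05,"ax": 0,"ay": 0,"az": 0},{"tx": 0,"ty": 0.7,"tz": 0.05,"ax": 0,"ay": 0,"az": 0},{"tx": 0,"ty": 0.7,"tz": 0.05,"ax": 0,"ay": 0,"az": 0},{"tx": 0,"ty": 0.7,"tz": 0.03,"ax": 0,"ay": 0,"az": 0},{"tx": 0,"ty": 0,"tz": 0,"ax": 0,"ay": 0,"az": 0},{"tx": 0,"ty": 0,"tz": 0.5,"ax": 0,"ay": 0,"az": 0},{"tx": 0,"ty": 0,"tz": 0.5,"ax": 0,"ay": 0,"az": 0},{"tx": 0,"ty": 0,"tz": 0.23,"ax": 0,"ay": 0,"az": 0},{"tx": 0,"ty": 0,"tz": 0,"ax": 0,"ay": 0,"az": 0},{"tx": 0,"ty": 0,"tz": 0,"ax": 0,"ay": 0,"az": 0}]}}

```text
time_s: 45.78
ee_pos: [0.6716, -0.2714, 0.308]
eef_rot: [3.142, -0.0, 2.397]
force: [-2.3, 1.8, 5.4]
grip_width: 0.0004
grip_force: 2.8
```

Call:
{"method": "apply_moves", "body": {"increments": [{"tx": 0,"ty": 0.07,"tz": 0,"ax": 0,"ay": 0,"az": 0},{"tx": 0,"ty": 0.07,"tz": 0,"ax": 0,"ay": 0,"az": 0},{"tx": 0,"ty": 0,"tz": 0,"ax": 0,"ay": 0,"az": 0},{"tx": 0,"ty": 0,"tz": 0,"ax": 0,"ay": 0,"az": 0}]}}

```text
time_s: 46.28
ee_pos: [0.6745, -0.2682, 0.3081]
eef_rot: [3.141, 0.0, 2.397]
force: [-1.8, 1.4, 4.7]
grip_width: 0.0003
grip_force: 2.7
```

Call:
{"method": "apply_moves", "body": {"increments": [{"tx": 0,"ty": 0,"tz": -0.3,"ax": 0,"ay": 0,"az": 0},{"tx": 0,"ty": 0,"tz": -1,"ax": 0,"ay": 0,"az": 0},{"tx": 0,"ty": -1,"tz": -0.4,"ax": 0,"ay": 0,"az": 0},{"tx": 0,"ty": -1,"tz": 0,"ax": 0,"ay": 0,"az": 0},{"tx": 0,"ty": -1,"tz": 0,"ax": 0,"ay": 0,"az": 0},{"tx": 0,"ty": -1,"tz": 0,"ax": 0,"ay": 0,"az": 0},{"tx": 0,"ty": 0,"tz": 0,"ax": 0,"ay": 0,"az": 0}]}}

```text
time_s: 47.15
ee_pos: [0.5921, -0.358, 0.3589]
eef_rot: [-3.141, 0.0, 2.395]
force: [0.4, 0.0, -0.3]
grip_width: 0.0003
grip_force: 0.0
```

```bash
python3 - <<'E'
from line import *
look("l2"); p=st(.046,.0723); plan([(p[0],p[1],.165,2.398,5)])
# blocks & tape check
c=load("top"); hsv=cv2.cvtColor(c["pixels"],cv2.COLOR_RGB2HSV)
m=cv2.inRange(hsv,(20,20,110),(40,80,255)); m[:,:380]=0
for k in cv2.findContours(m,cv2.RETR_EXTERNAL,cv2.CHAIN_APPROX_NONE)[0]:
    if cv2.contourArea(k)>150:
        W=np.array([onz(c,p[0],.105)[:2]-O for p in k]); print("block",cv2.minAreaRect((np.c_[W@xs,W@ys]*1000).astype(np.float32)))
s=load("side"); d=cv2.absdiff(s["pixels"][...,::-1],cv2.imread("pics/side9.png")).sum(2); print("tray region change",(d[250:360,270:345]>60).mean())
T=np.array([.487,.369]); print(proj(s,[.487,.369,.037]))
m=cv2.inRange(cv2.cvtColor(s["pixels"],cv2.COLOR_RGB2HSV),(20,110,70),(35,255,255))[270:340,270:345]; print("tape yellow",np.argwhere(m).mean(0)[::-1]+[270,270])
E
```

```text
yellow 10 [449.5 153.5] stand x 0.0529 y 0.0723
red 6 [452.7 150.7] stand x 0.0677 y 0.0711
now grasp [ 0.5935 -0.3562  0.1788] rot [3.141 0.    2.397] t 47.2 w 0.0004
N=5 tx 0.001 ty 0.774 tz 0.092 az -0.002 
block ((-65.70559692382812, 81.26063537597656), (30.995458602905273, 102.75437927246094), 88.38101196289062)
tray region change 0.0
[[305.00042542 306.89715167]]
tape yellow [306.56122449 313.74489796]
```

View pics/l2.png

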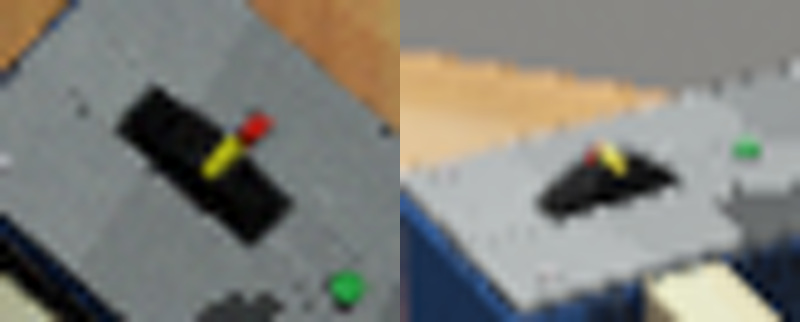

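The yellow line now runs straight into the red mark (72.3 against 71.1 mm) and the tape is unchanged in the tray. One last check of the other two blocks, then hand-in.

```bash
python3 - <<'E'
from line import *
from station import hand_in
c=load("top"); hsv=cv2.cvtColor(c["pixels"],cv2.COLOR_RGB2HSV)
m=cv2.inRange(hsv,(20,15,50),(42,95,255)); m[:,:380]=0; n=0
for k in cv2.findContours(m,cv2.RETR_EXTERNAL,cv2.CHAIN_APPROX_NONE)[0]:
    if cv2.contourArea(k)>60:
        W=np.array([onz(c,p[0],.105)[:2]-O for p in k]); r=cv2.minAreaRect((np.c_[W@xs,W@ys]*1000).astype(np.float32)); print("block",np.round(r[0]),np.round(r[1]),round(r[2]))
s=load("side"); d=cv2.absdiff(s["pixels"][...,::-1],cv2.imread("pics/side9.png")).sum(2)
for y in(-.08,0,.08):
    q=proj(s,[*st(-.1175,y),.085])[0].astype(int); print("front face change",y,d[q[1]-3:q[1]+4,q[0]-3:q[0]+4].mean(), s["pixels"][q[1],q[0]])
print(get_obs()["force"])
E
```

```text
block [-399. -200.] [63. 32.] 89
block [-407. -138.] [40. 26.] 32
block [-99. -72.] [41. 17.] 3
block [-31. -35.] [47. 27.] 90
block [-66.  88.] [106.  76.] 6
block [279. 489.] [67. 75.] 42
front face change -0.08 13.795918367346939 [139 125 100]
front face change 0 6.3061224489795915 [135 121  97]
front face change 0.08 10.204081632653061 [135 121  96]
[-0.15220626  0.39072947 -0.09122977]
```

Every block's front face is where it was; only the shadows changed. Handing in.

```bash
python3 -c "
from station import hand_in
print(hand_in())"
```

```text
the job is handed in; nothing more can be done
None
```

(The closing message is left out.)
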